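# Swap the charged AA cells for the run-down ones and set the charge timer

## Robot

A 7-joint arm with a two-finger parallel gripper is mounted at the origin on the work surface. World frame = base frame: x ahead of the robot, y to its left, z up, the work surface at z = 0. Lengths are in m, angles in rad, forces in N, time in s.
With the tool pointing down it reaches from about 0.425 to 0.875 m from the base axis. Payload 4.7 kg.
Tool frame: the origin (TCP) lies on the centre line of the jaws, within the pads' length; the fingertips stand 19 mm ahead of it and the grasp point (between the pads) is the TCP; x points along the fingers, z is the direction in which the jaws open and shut, and the axes are right-handed (so a half turn about x gives the same grasp; the last joint's range is limited). The gripper opens to 87 mm and grips with 3 to 60 N. Pads are 19 mm wide; open, the fingers measure 117 mm over their backs; the gripper's body (75 mm by 190 mm) begins 51 mm behind the grasp point.
Start: joints at [1.174, 0.321, -0.07, 1.45, 0.023, 1.371, -0.057], TCP at [0.26, -0.596, 0.242] pointing down, gripper open.
Joint ranges: [-2.86, 2.86], [-0.3, 2.09], [-1.38, 1.24], [0.06, 2.45], [-1.56, 4.7], [0.09, 2.05], [-2.69, 2.69]. Speed limits (rad/s): [2.57, 2.57, 3.14, 3.14, 3.14, 3.14, 3.14].

## Interface

Orientations are given as a rotation vector (axis times angle).
In Python, from bench import get_state, get_image, camera_info, close_job gives the robot as it stands.
- The arm moves only by the tool jog_arm, never from a script. Its argument "targets" is a list of rows, each a list of 7 numbers: the turn, a rotation vector about the tool's x, y, z in degrees, then the shift along the tool's x, y, z in cm, then the finger opening in cm, from 0 to 8.7. In form: [[wx, wy, wz, tx, ty, tz, jaw], ...]. A call has 1 to 10 rows; each row shifts and turns the commanded pose from where the row before left it, along the tool's axes as they then stand; what a row does not reach is not made up. A row lasts 1/8 s, in which the tool goes at most 62.5 mm and 10.7 degrees, less where a joint would pass 70% of its speed; a pose out of reach is approached as far as the arm can. A call is refused whole if a number of a shift passes 6.25 or a number of a turn 10.7, either way. A call with a gripper value outside its range is refused whole. The fingers move at their own pace and stop on an object; "squeeze" is the grip in N (left out, the last holds). Time passes only in rows, so rows that do not move let the fingers close. It gives the time, the measured TCP pose, the force and the opening at its end, in the units of the state.
- get_state(): the state, without advancing time (a new reading comes with each control period).
- get_image(name): name is "scene" or "top"; returns (picture, depth): 400x640x3 uint8, red, green, blue; 400x640 float32, m along the optical axis (not along the pixel's ray), 0 where there is no reading.
- camera_info(name): a dict with "intrinsics" (3x3 intrinsics, pixels), "k1" (the pictures are not rectified: a ray, as slopes to the right and down, at radius r is drawn at 1 + k1 r^2 times it, then the intrinsics apply), "world_from_camera" (4x4, takes a point from camera to world coordinates). Camera axes: x right, y up, looking along -z (the intrinsics and any distortion apply to the point x, -y, -z); pixel columns grow to the right and rows downward; lengths in m; the calibration is good to about 2 mm. A picture is of the moment at which its call begins. camera_info takes no time and is no camera call.
- close_job(): hands the job in, once; it reports no verdict.
The state is a dict: "time": time; "joint_positions": joint angles; "qd": joint speeds; "joint_torque": joint torques, N m; "position": TCP position; "tool_rot": TCP orientation; "ft_force": force on the tool from outside, world axes, zero at the start; "torque": the same for the moment, N m; "grip_width": opening from 0.0 (shut) to 1.0 (fully open).
Only numpy, scipy, OpenCV 4.12 (cv2) and the standard library are available. Lean on these libraries where they do the work, as an engineer would, in place of code of your own. Each camera call takes 0.05 s, during which the arm holds its last target.

## Task

The AA cells in the charger are charged: take them out and lay them on the floor of the wooden tray. Load every run-down cell lying on the desk into a free bay of the charger, flat end against the coil spring and pressed down so that its button end is held under the lip, and only when all are in, turn the timer dial so that its pointer stands on the long mark. Leave the other things on the desk as they are.

Things in the scene. Friction and masses are not known exactly. Their poses are not given: they have to be found in the camera images.
- charger: Four-bay AA charger fixed on the desk, light grey plastic, 170 mm (its x) by 190 mm (its y). Origin: centre of its underside; x points from the dial side to the plus-contact side. Bay floor 18 mm above the desk, from x = 5 to 69 mm. Springs at the -x end of the bays, plus contacts and lips at the +x end. Control panel from x = -85 to -14 mm, top 34 mm above the desk.
- bay0 (a point): Bay 0: where the middle of a seated cell lies: x = 43.75, y = -66, z = 25.25 mm of the charger (7.25 mm above the bay floor); axes as the charger. Cells lie along x, flat end towards -x, button tip on the contact face 25.25 mm from here. In each bay two rails 2.2 mm high, 5.4 to 7.2 mm either side of the middle line, cradle the cell; otherwise the floor is flat.
- bay1 (a point): Bay 1: as bay 0, at y = -22 mm of the charger (bays are 44 mm apart).
- bay2 (a point): Bay 2: as bay 0, at y = 22 mm of the charger (bays are 44 mm apart).
- bay3 (a point): Bay 3: as bay 0, at y = 66 mm of the charger (bays are 44 mm apart).
- lip0 (a point): Middle of the free edge of the retaining lip of bay 0, at its underside: x = 64.5, y = -66, z = 33.8 mm of the charger; all bays alike. The lip is 12 mm wide, 2.5 mm thick and juts 4.5 mm from the plus contact face (x = 69 mm) over the cell's button end; its top is level with the wall behind, 36.3 mm above the desk.
- spring0 (a joint): Coil-spring contact of bay 0 (all bays alike): plate 13 mm wide, 1.5 to 23.5 mm above the bay floor, face at x = 22.5 mm when free, a cell pushes it to -x. Metres pushed back: 0 free, 0.004 by a seated cell, 0.014 at its stop; 1.4 N to start, 0.35 N more per mm. A cell dipped 0.4 rad, flat end down, passes the lip with the plate about 11 mm back. Housing behind: x = -14 to 5 mm, top 40 mm above the desk.
- dial (a joint): Timer dial at x = -50, y = 0 mm of the charger; rad, 0 to 4.71, growing clockwise from above; stays where left (0.03 N m). Black bar grip 38 x 12 mm, 7 to 30 mm above the panel, on a 40 mm skirt. Pointer: white line on one half of the bar, towards the charger's -x at 0. Black ticks every 30 degrees from 0; the one long, thick mark (12 x 3 mm, others 4 x 1) is the sixth, at 2.618 rad.
- dial_grip (a point): On the dial's axis, 21 mm above the panel (55 mm above the desk): height to grip the bar from above across its 12 mm. It turns with the dial; its x axis runs along the bar, away from the pointer end.
- flat0: Run-down AA cell 0 lying on the desk at the start (absent in some starts): white sleeve with a grey band near the button end, 14.5 mm diameter (sleeve slightly flat-sided), 50.5 mm long over the button (5.5 mm wide, 1.5 mm long). Origin: on its axis, mid-length. Its x axis runs along the cell towards the button (plus) end; it may be rolled to any angle about it, but hardly rolls by itself (origin about 7 mm above what it lies on).
- flat1: Run-down AA cell 1 lying on the desk at the start (absent in some starts): white sleeve with a grey band near the button end, 14.5 mm diameter (sleeve slightly flat-sided), 50.5 mm long over the button (5.5 mm wide, 1.5 mm long). Origin: on its axis, mid-length. Its x axis runs along the cell towards the button (plus) end; it may be rolled to any angle about it, but hardly rolls by itself (origin about 7 mm above what it lies on).
- flat2: Run-down AA cell 2 lying on the desk at the start (absent in some starts): white sleeve with a grey band near the button end, 14.5 mm diameter (sleeve slightly flat-sided), 50.5 mm long over the button (5.5 mm wide, 1.5 mm long). Origin: on its axis, mid-length. Its x axis runs along the cell towards the button (plus) end; it may be rolled to any angle about it, but hardly rolls by itself (origin about 7 mm above what it lies on).
- flat3: Run-down AA cell 3 lying on the desk at the start (absent in some starts): white sleeve with a grey band near the button end, 14.5 mm diameter (sleeve slightly flat-sided), 50.5 mm long over the button (5.5 mm wide, 1.5 mm long). Origin: on its axis, mid-length. Its x axis runs along the cell towards the button (plus) end; it may be rolled to any angle about it, but hardly rolls by itself (origin about 7 mm above what it lies on).
- done0: Charged AA cell seated in bay 0 at the start (absent in some starts), same looks, size and axes as flat0.
- done1: Charged AA cell seated in bay 1 at the start (absent in some starts), same looks, size and axes as flat0.
- done2: Charged AA cell seated in bay 2 at the start (absent in some starts), same looks, size and axes as flat0.
- done3: Charged AA cell seated in bay 3 at the start (absent in some starts), same looks, size and axes as flat0.
- tray: Wooden desk tray, fixed, 140 mm (its x) by 120 mm (its y), 16 mm high, walls and floor 4 mm thick. Origin: centre of its underside.
- stapler: Bystander, loose: grey plastic desk stapler, 140 x 36 x 57 mm. Origin: centre of its underside.
- pencup: Bystander, loose: stainless steel pen cup with three pens, 74 mm diameter, 100 mm tall (pens to about 165 mm). Origin: centre of its underside.
- mug: Bystander, loose: blue ceramic mug, 82 mm diameter, 92 mm tall, with a handle. Origin: centre of its underside.
- cube: Bystander, loose: clear glass cube paperweight, 50 mm. Origin: centre of its underside.
- mouse: Bystander, loose: black wireless mouse, 105 x 60 x 33 mm. Origin: centre of its underside.
Things that resemble listed ones, but are neither listed nor needed, are in the scene too. What is shaped like the flat2 but green or yellow is not meant.

How it is judged:
On the way, in this order (a step that is already met when the one before it is completed fails the run):
1. Every charged cell lies in the tray and every run-down cell is seated in a bay, the dial not yet on its mark (((distance between flat0 and bay0 below 0.004 m and angle between the x axis of flat0 and the x axis of charger, either way round below 0.1 rad and x of charger in the frame of flat0 below 0 m) or (distance between flat0 and bay1 below 0.004 m and angle between the x axis of flat0 and the x axis of charger, either way round below 0.1 rad and x of charger in the frame of flat0 below 0 m) or (distance between flat0 and bay2 below 0.004 m and angle between the x axis of flat0 and the x axis of charger, either way round below 0.1 rad and x of charger in the frame of flat0 below 0 m) or (distance between flat0 and bay3 below 0.004 m and angle between the x axis of flat0 and the x axis of charger, either way round below 0.1 rad and x of charger in the frame of flat0 below 0 m)) and ((distance between flat1 and bay0 below 0.004 m and angle between the x axis of flat1 and the x axis of charger, either way round below 0.1 rad and x of charger in the frame of flat1 below 0 m) or (distance between flat1 and bay1 below 0.004 m and angle between the x axis of flat1 and the x axis of charger, either way round below 0.1 rad and x of charger in the frame of flat1 below 0 m) or (distance between flat1 and bay2 below 0.004 m and angle between the x axis of flat1 and the x axis of charger, either way round below 0.1 rad and x of charger in the frame of flat1 below 0 m) or (distance between flat1 and bay3 below 0.004 m and angle between the x axis of flat1 and the x axis of charger, either way round below 0.1 rad and x of charger in the frame of flat1 below 0 m)) and ((distance between flat2 and bay0 below 0.004 m and angle between the x axis of flat2 and the x axis of charger, either way round below 0.1 rad and x of charger in the frame of flat2 below 0 m) or (distance between flat2 and bay1 below 0.004 m and angle between the x axis of flat2 and the x axis of charger, either way round below 0.1 rad and x of charger in the frame of flat2 below 0 m) or (distance between flat2 and bay2 below 0.004 m and angle between the x axis of flat2 and the x axis of charger, either way round below 0.1 rad and x of charger in the frame of flat2 below 0 m) or (distance between flat2 and bay3 below 0.004 m and angle between the x axis of flat2 and the x axis of charger, either way round below 0.1 rad and x of charger in the frame of flat2 below 0 m)) and ((distance between flat3 and bay0 below 0.004 m and angle between the x axis of flat3 and the x axis of charger, either way round below 0.1 rad and x of charger in the frame of flat3 below 0 m) or (distance between flat3 and bay1 below 0.004 m and angle between the x axis of flat3 and the x axis of charger, either way round below 0.1 rad and x of charger in the frame of flat3 below 0 m) or (distance between flat3 and bay2 below 0.004 m and angle between the x axis of flat3 and the x axis of charger, either way round below 0.1 rad and x of charger in the frame of flat3 below 0 m) or (distance between flat3 and bay3 below 0.004 m and angle between the x axis of flat3 and the x axis of charger, either way round below 0.1 rad and x of charger in the frame of flat3 below 0 m)) and x of done0 in the frame of tray between -0.065 and 0.065 m and y of done0 in the frame of tray between -0.055 and 0.055 m and z of each of done0, done1, done2, done3 in the frame of tray below 0.016 m and x of done1 in the frame of tray between -0.065 and 0.065 m and y of done1 in the frame of tray between -0.055 and 0.055 m and x of done2 in the frame of tray between -0.065 and 0.065 m and y of done2 in the frame of tray between -0.055 and 0.055 m and x of done3 in the frame of tray between -0.065 and 0.065 m and y of done3 in the frame of tray between -0.055 and 0.055 m), for 0.2 s.
2. The dial is turned to the long mark (value of joint dial between 2.498 and 2.738 rad), for 0.2 s.
At the end, for the whole second after the job is handed in: Every run-down cell lies in a bay (middle within 4 mm of its seat, along the bay within 0.1 rad, button end at the plus contact, so under the lip); every charged cell lies on the tray floor; the dial is within 0.12 rad (7 degrees) of the long mark; all cells at rest (all of step 1 and all of step 2 and linear speed of each of flat0, flat1, flat2, flat3, done0, done1, done2, done3 below 0.02 m/s); the robot touches nothing.
It fails at once if The stapler is pushed more than 30 mm or tipped over (distance of stapler from where it was at the start of the episode above 0.03 m or angle between stapler's own z axis and vertical above 0.5 rad).
It fails at once if The pencup is pushed more than 30 mm or tipped over (distance of pencup from where it was at the start of the episode above 0.03 m or angle between pencup's own z axis and vertical above 0.5 rad).
It fails at once if The mug is pushed more than 30 mm or tipped over (distance of mug from where it was at the start of the episode above 0.03 m or angle between mug's own z axis and vertical above 0.5 rad).
It fails at once if The cube is pushed more than 30 mm or tipped over (distance of cube from where it was at the start of the episode above 0.03 m or angle between cube's own z axis and vertical above 0.5 rad).
It fails at once if The mouse is pushed more than 30 mm or tipped over (distance of mouse from where it was at the start of the episode above 0.03 m or angle between mouse's own z axis and vertical above 0.5 rad).
Of done0, done1, done2, done3 only 2 to 3 are there at a start; the rules pass over those that are not, and their reading is None.
Of flat0, flat1, flat2, flat3 only 3 to 4 are there at a start; the rules pass over those that are not, and their reading is None.
At some moment in a run one of flat0, flat1, flat2, flat3 may be knocked a few centimetres aside while the robot is not near it.
Once in a run the grip may slacken for a moment while it holds something.
It also fails if it takes over 210 s, if anything falls off the work surface, if the arm or the gripper's body presses on something with over 40 N, if the wrist force passes 120 N, or if a joint passes its speed limit or range.

## Working session

There is one attempt and no reset: what is moved stays moved. The work goes in short steps, Python scripts to look and compute and a tool call to move; the robot and the scene stay as the last step left them, time stands still between calls to the robot, and variables do not carry over. Pictures are saved under pics/ and viewed, and the job is handed in when it is done.

Besides the shell and the picture viewer there is one more tool, called after "Emit:" as a command line: name --pt "numbers of a row" for each row, then --argument value for the rest. jog_arm: Moves the arm, as the interface text tells. Its arguments: {"type":"object","properties":{"targets":{"type":"array"},"squeeze":{"type":"number"}},"required":["targets"]}

```bash
ls; mkdir -p pics; python3 - <<'E'
from bench import *
import cv2, numpy as np
s=get_state(); print(s)
for n in ("scene","top"):
    im,d=get_image(n); c=camera_info(n); print(n,c)
    cv2.imwrite(f"pics/{n}0.png",im[:,:,::-1]); np.save(f"pics/{n}0.npy",d)
E
```

```text
pics
{'time': 0.0, 'joint_positions': array([ 1.1740737 ,  0.32182891, -0.07004537,  1.45168241,  0.02260756,
        1.37078359, -0.05687938]), 'qd': array([-0.00150013, -0.00168124,  0.00215013, -0.00151629,  0.00161908,
        0.00227083,  0.00110107]), 'joint_torque': array([-2.17192942e-04, -4.91294825e+01, -4.04057242e-01, -3.12525415e+01,
       -6.37814845e-02,  4.38063231e-02,  1.86629118e-04]), 'position': array([ 0.25931128, -0.59547163,  0.24045361]), 'tool_rot': array([ 0.90247136,  1.37770437, -0.90090909]), 'ft_force': array([0.26776083, 0.69191642, 0.33661792]), 'torque': array([ 0.00225563,  0.03763919, -0.07404567]), 'grip_width': 1.0000087586169253}
scene {'intrinsics': array([[512.28552471,   0.        , 308.68415373],
       [  0.        , 512.28552471, 198.96041336],
       [  0.        ,   0.        ,   1.        ]]), 'k1': 0.0399910702836414, 'world_from_camera': array([[ 0.86720301, -0.30429861,  0.39415896,  1.03711452],
       [ 0.49792171,  0.52079204, -0.69343321, -0.94485804],
       [ 0.00573591,  0.79760767,  0.60314932,  0.82229796],
       [ 0.        ,  0.        ,  0.        ,  1.        ]])}
top {'intrinsics': array([[367.01539782,   0.        , 311.97691651],
       [  0.        , 367.01539782, 196.17204939],
       [  0.        ,   0.        ,   1.        ]]), 'k1': 0.02446017248325359, 'world_from_camera': array([[ 0.00529779,  0.98942927, -0.14491944,  0.38988266],
       [-0.9999457 ,  0.00654213,  0.00811125, -0.04701689],
       [ 0.00897359,  0.1448686 ,  0.98941021,  1.13866496],
       [ 0.        ,  0.        ,  0.        ,  1.        ]])}
```

View pics/scene0.png

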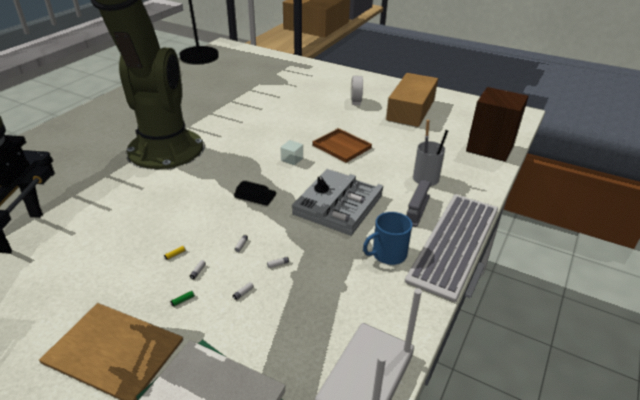

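View pics/top0.png

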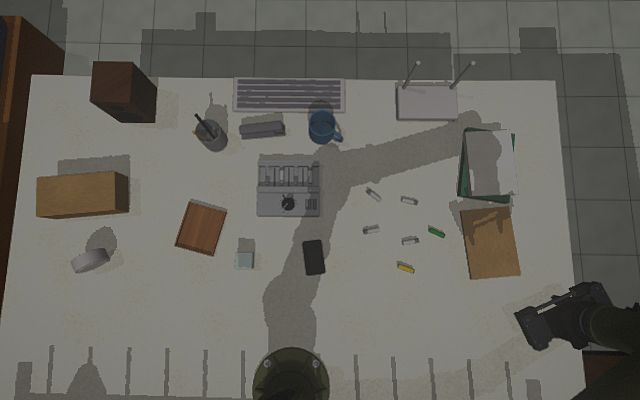

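The pictures show four white cells (top pixels ~(373,194), (409,200), (371,229), (410,240)), with green (437,231) and yellow (405,267) decoys. The charger is at about (289,188), the tray at (201,227). I'll enlarge these areas.

```bash
cat > h.py <<'E'
from bench import *
import cv2, numpy as np
from scipy.spatial.transform import Rotation as R
C={n:camera_info(n) for n in ("scene","top")}
def dist(c): return np.array([c["k1"],0,0,0.])
def ray(n,px):
    c=C[n]; p=cv2.undistortPoints(np.array(px,float).reshape(-1,1,2),c["intrinsics"],dist(c)).reshape(-1,2)
    d=np.c_[p[:,0],-p[:,1],-np.ones(len(p))]; T=c["world_from_camera"]
    return T[:3,3], d@T[:3,:3].T
def onplane(n,px,z):
    o,d=ray(n,px); t=(z-o[2])/d[:,2]; return o+d*t[:,None]
def proj(n,P):
    c=C[n];T=c["world_from_camera"]; q=(np.array(P,float).reshape(-1,3)-T[:3,3])@T[:3,:3]
    q=q*[1,-1,-1]
    return cv2.projectPoints(q.reshape(-1,1,3),np.zeros(3),np.zeros(3),c["intrinsics"],dist(c))[0].reshape(-1,2)
def crop(im,x0,y0,w,h,k,name):
    cv2.imwrite(name,cv2.resize(im[y0:y0+h,x0:x0+w,::-1],None,fx=k,fy=k,interpolation=cv2.INTER_CUBIC))
E
python3 - <<'E'
from h import *
t=cv2.imread("pics/top0.png")[:,:,::-1]; s=cv2.imread("pics/scene0.png")[:,:,::-1]
crop(t,250,145,80,80,7,"pics/a.png");crop(t,355,180,95,95,6,"pics/b.png");crop(s,285,160,105,80,7,"pics/c.png");crop(s,155,225,145,90,5,"pics/d.png")
E
```

```text
(no output)
```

View pics/a.png

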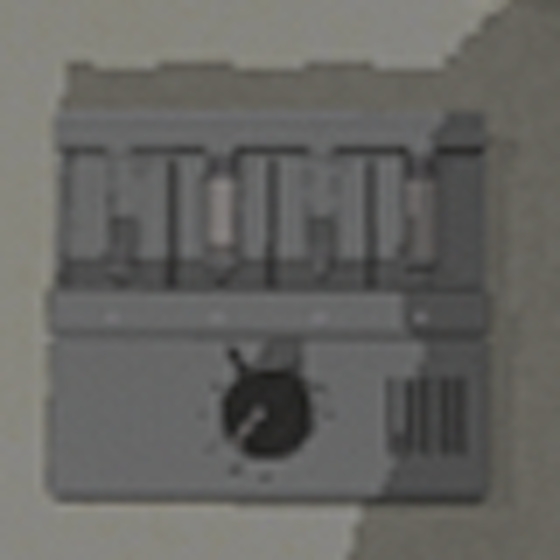

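View pics/b.png

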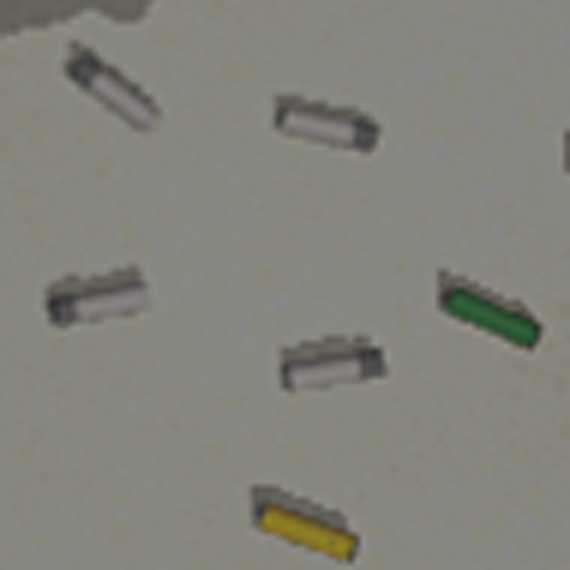

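View pics/c.png

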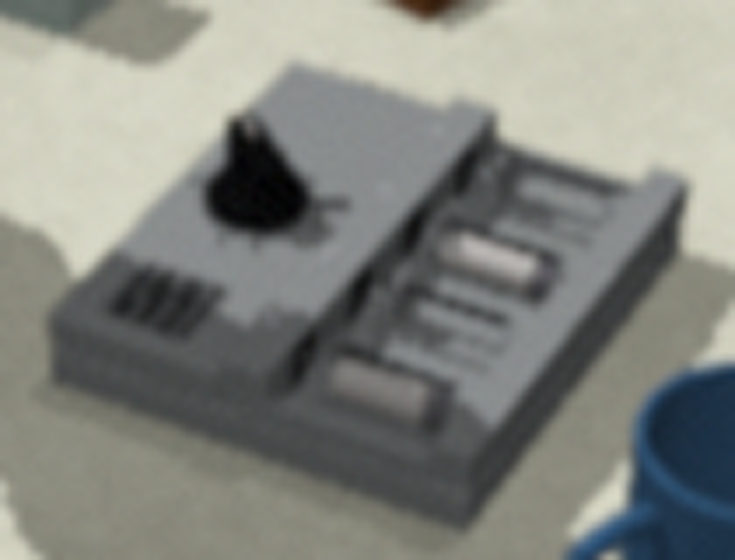

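View pics/d.png

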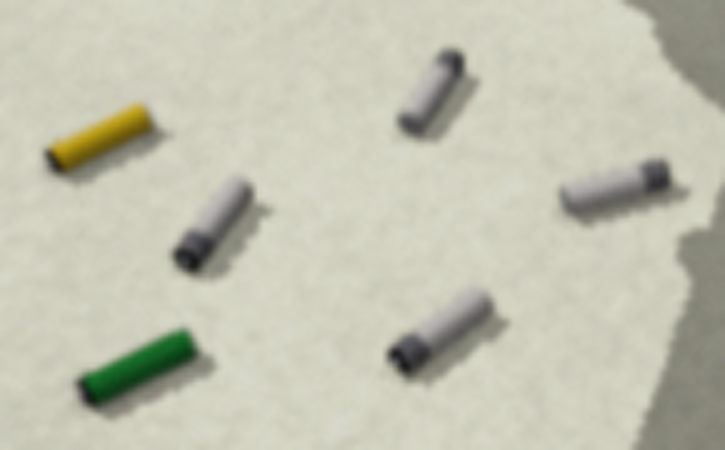

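```bash
cat >> h.py <<'E'
def cloud(n,d):
    v,u=np.mgrid[0:400,0:640]; o,r=ray(n,np.c_[u.ravel(),v.ravel()])
    P=o+r*d.ravel()[:,None]; P[d.ravel()==0]=np.nan
    return P.reshape(400,640,3)
def cells(n,im,box,zc=0.0075):
    """white sleeves: bright contours in box -> centroid"""
    x0,y0,x1,y1=box; a=im[y0:y1,x0:x1].astype(int)
    return a
E
python3 - <<'E'
from h import *
for n in ("top","scene"):
    d=np.load(f"pics/{n}0.npy"); P=cloud(n,d)
    m=(P[...,0]>0.3)&(P[...,0]<0.75)
    tab=P[m&(abs(P[...,2])<0.02)]; print(n,"table z",np.median(tab[:,2]))
    for nm,bx,zl in (("charger",(0.4,0.70,-0.10,0.12),(0.025,0.045)),("tray",(0.35,0.6,0.12,0.36),(0.009,0.03))):
        q=(P[...,0]>bx[0])&(P[...,0]<bx[1])&(P[...,1]>bx[2])&(P[...,1]<bx[3])&(P[...,2]>zl[0])&(P[...,2]<zl[1])
        k,lab,st,ce=cv2.connectedComponentsWithStats(q.astype(np.uint8)); i=1+np.argmax(st[1:,4]); 
        pts=P[lab==i]; r=cv2.minAreaRect(pts[:,:2].astype(np.float32)*1000)
        print(nm,st[i],r,np.median(pts[:,2]))
E
```

```text
top table z 0.001424188973608631
charger [ 256  161   63   56 2361] ((576.1937866210938, 19.733123779296875), (170.46511840820312, 188.4466552734375), 0.13485395908355713) 0.035679607863645435
tray [174 202  52  55 297] ((452.3642272949219, 284.04034423828125), (120.55274963378906, 139.33775329589844), 74.941650390625) 0.016451875181104914
scene table z 0.0017220107854238886
charger [ 292  168   91   62 2342] ((578.4119262695312, 15.403144836425781), (172.45065307617188, 197.5392608642578), 0.5077750086784363) 0.03610245040484905
tray [312 128  60  33 373] ((453.7370910644531, 281.9568176269531), (128.38531494140625, 145.44422912597656), 75.35099792480469) 0.014912259650168402
```

```bash
cat >> h.py <<'E'
def findcells(n,im,d,box=(0.36,0.66,-0.40,-0.09),z0=0.005,verbose=True):
    P=cloud(n,d); q=(P[...,0]>box[0])&(P[...,0]<box[1])&(P[...,1]>box[2])&(P[...,1]<box[3])&(P[...,2]>z0)&(P[...,2]<0.025)
    k,lab,st,ce=cv2.connectedComponentsWithStats(q.astype(np.uint8)); out=[]
    hsv=cv2.cvtColor(np.ascontiguousarray(im),cv2.COLOR_RGB2HSV)
    for i in range(1,k):
        if st[i,4]<25: continue
        v,u=np.nonzero(lab==i); W=P[v,u,:2]
        r=cv2.minAreaRect(W.astype(np.float32)*1000); c=np.array(r[0])/1000
        a=W-W.mean(0); ax=np.linalg.svd(a,full_matrices=False)[2][0]
        t=(W-c)@ax; V=hsv[v,u,2]; S=hsv[v,u,1]
        sat=np.median(S)
        e1=V[(t>0.012)].mean(); e2=V[(t<-0.012)].mean()
        if e1>e2: ax=-ax
        out.append((c,np.degrees(np.arctan2(ax[1],ax[0])),sat))
        if verbose: print(n,st[i,:2]+st[i,2:4]//2,"area",st[i,4],"c",c.round(4),"W-mean",W.mean(0).round(4),"ang",round(out[-1][1],1),"size",np.round(r[1],1),"sat",sat,"V+-",round(min(e1,e2)),round(max(e1,e2)))
    return out
E
python3 - <<'E'
from h import *
for n in ("top","scene"):
    im=cv2.imread(f"pics/{n}0.png")[:,:,::-1]; findcells(n,im,np.load(f"pics/{n}0.npy"))
E
```

```text
top [375 195] area 77 c [ 0.5579 -0.2506] W-mean [ 0.5588 -0.2485] ang 52.8 size [54.  14.9] sat 10.0 V+- 84 117
top [409 201] area 75 c [ 0.5418 -0.3584] W-mean [ 0.5414 -0.3578] ang -102.8 size [48.4 14.1] sat 10.0 V+- 81 113
top [371 231] area 79 c [ 0.4499 -0.2361] W-mean [ 0.4501 -0.2376] ang 100.8 size [14.3 51.2] sat 11.0 V+- 79 119
top [410 241] area 77 c [ 0.4178 -0.3565] W-mean [ 0.4179 -0.3564] ang -80.1 size [13.9 48.2] sat 10.0 V+- 78 111
scene [251 199] area 32 c [ 0.3795 -0.0928] W-mean [ 0.3756 -0.0919] ang -177.4 size [38.9  5.3] sat 33.5 V+- 14 16
scene [241 243] area 111 c [ 0.454  -0.2398] W-mean [ 0.4556 -0.2423] ang 100.0 size [14.1 53.1] sat 9.0 V+- 111 121
scene [278 262] area 143 c [ 0.5626 -0.2512] W-mean [ 0.5648 -0.2518] ang 55.0 size [50.  23.3] sat 10.0 V+- 105 135
scene [198 270] area 137 c [ 0.4218 -0.3572] W-mean [ 0.4237 -0.361 ] ang -80.4 size [19.2 55.7] sat 9.0 V+- 74 150
scene [243 291] area 153 c [ 0.5456 -0.3605] W-mean [ 0.5472 -0.3631] ang -103.5 size [52.2 15.9] sat 10.0 V+- 78 142
```

```bash
python3 - <<'E'
from h import *
s=get_state(); print(R.from_rotvec(s["tool_rot"]).as_matrix().round(3))
d=np.load("pics/top0.npy"); P=cloud("top",d)
# heights across bays at few rows, along columns
for v in (170,174,178,182,186): print(v,[(int(P[v,u,1]*1000),int(P[v,u,2]*1000-1)) for u in range(257,322,2)])
# mug, pencup,stapler bbox
for nm,bx,z in (("mug",(.6,.8,-.2,0),.06),("pencup",(.6,.85,.2,.4),.05),("stapler",(.6,.8,.05,.2),.02),("cube",(.3,.45,.05,.2),.02),("mouse",(.3,.5,-.1,.05),.01)):
    m=(P[...,0]>bx[0])&(P[...,0]<bx[1])&(P[...,1]>bx[2])&(P[...,1]<bx[3])&(P[...,2]>z)
    Q=P[m]; print(nm,Q.min(0).round(3),Q.max(0).round(3))
E
```

```text
[[-0.001  0.917  0.399]
 [ 0.002  0.399 -0.917]
 [-1.    -0.    -0.002]]
170 [(117, 2), (109, 15), (102, 16), (96, 15), (90, 15), (84, 17), (77, 17), (71, 19), (65, 14), (59, 21), (52, 19), (45, 29), (39, 36), (33, 25), (28, 18), (22, 16), (15, 15), (9, 17), (3, 17), (-2, 17), (-9, 17), (-15, 16), (-21, 16), (-27, 12), (-34, 19), (-40, 26), (-46, 31), (-52, 29), (-58, 18), (-65, 15), (-71, 19), (-78, 4), (-84, -4)]
174 [(113, 26), (108, 20), (102, 18), (95, 20), (90, 16), (83, 19), (78, 14), (71, 19), (65, 19), (59, 16), (52, 19), (45, 29), (39, 34), (33, 23), (28, 17), (21, 15), (15, 17), (9, 16), (3, 19), (-2, 16), (-9, 20), (-15, 18), (-21, 17), (-27, 22), (-34, 16), (-40, 32), (-46, 35), (-52, 31), (-59, 17), (-65, 18), (-71, 15), (-78, 0), (-84, -1)]
178 [(113, 23), (108, 19), (102, 15), (95, 21), (89, 21), (83, 18), (77, 16), (71, 17), (64, 21), (58, 16), (52, 21), (45, 34), (39, 31), (33, 20), (28, 14), (21, 15), (15, 21), (9, 15), (2, 23), (-3, 18), (-9, 21), (-15, 19), (-21, 16), (-28, 19), (-34, 19), (-40, 28), (-46, 31), (-52, 31), (-59, 21), (-65, 15), (-71, 19), (-78, 1)
[... 236 characters left out ...]
), (-21, 16), (-28, 17), (-34, 15), (-40, 27), (-46, 43), (-52, 43), (-59, 15), (-65, 18), (-71, 21), (-78, 0), (-84, 3)]
186 [(110, 39), (104, 40), (98, 39), (93, 36), (87, 32), (81, 34), (74, 37), (68, 39), (62, 42), (56, 38), (50, 38), (43, 42), (38, 35), (33, 18), (27, 16), (21, 19), (15, 14), (8, 15), (2, 19), (-3, 26), (-9, 20), (-15, 16), (-21, 14), (-28, 20), (-34, 13), (-40, 16), (-46, 21), (-53, 13), (-59, 17), (-65, 20), (-71, 15), (-78, -1), (-84, 0)]
mug [ 0.721 -0.149  0.06 ] [ 0.8   -0.043  0.098]
pencup [0.695 0.214 0.05 ] [0.772 0.288 0.173]
stapler [0.6  0.05 0.02] [0.781 0.17  0.064]
cube [0.334 0.119 0.021] [0.383 0.17  0.056]
mouse [ 0.316 -0.094  0.01 ] [0.5  0.05 0.04]
```

Emit:
jog_arm --pt "7.8 0 0 0 0 0 3" --pt "7.8 0 0 0 0 0 3" --pt "7.9 0 0 0 0 0 3" --pt "0 0 0 0 3.3 -5 3" --pt "0 0 0 0 3.3 -5 3" --pt "0 0 0 0 3.3 -5 3" --pt "0 0 0 0 3.3 -5 3" --pt "0 0 0 0 3.3 -5 3" --pt "0 0 0 0 3.3 -5 3" --pt "0 0 0 0 3.3 -5 3"

```text
time: 1.35
position: [0.4909, -0.244, 0.2413]
tool_rot: [1.208, 1.21, -1.209]
ft_force: [1.2, -0.4, -0.7]
grip_width: 0.349
```

Emit:
jog_arm --pt "0 0 0 0 3.2 -4.9 3" --pt "0 0 0 0 3.2 -4.9 3" --pt "0 0 0 0 3.2 -4.9 3" --pt "0 0 0 0 3.2 -4.9 3" --pt "0 0 0 5 0 0 3" --pt "0 0 0 5 0 0 3" --pt "0 0 0 4 0 0 3" --pt "0 0 0 0 0 0 3"

```text
time: 2.35
position: [0.615, -0.0497, 0.0976]
tool_rot: [1.205, 1.216, -1.214]
ft_force: [-0.4, 0.6, 0.1]
grip_width: 0.344
```

```bash
cat > look.py <<'E'
import sys
from h import *
# usage: look.py name cam x0 y0 w h k
nm=sys.argv[1]
a=sys.argv[2:]
outs=[]
for j in range(0,len(a),6):
    n=a[j]; x0,y0,w,h,k=map(int,a[j+1:j+6])
    im,d=get_image(n); cv2.imwrite(f"pics/{nm}_{n}_full.png",im[:,:,::-1]); np.save(f"pics/{nm}_{n}.npy",d)
    outs.append(cv2.resize(im[y0:y0+h,x0:x0+w,::-1],None,fx=k,fy=k,interpolation=cv2.INTER_CUBIC))
H=max(o.shape[0] for o in outs)
outs=[cv2.copyMakeBorder(o,0,H-o.shape[0],0,4,cv2.BORDER_CONSTANT) for o in outs]
o=np.hstack(outs); k=min(1,800/o.shape[1],600/o.shape[0]); o=cv2.resize(o,None,fx=k,fy=k) if k<1 else o
cv2.imwrite(f"pics/{nm}.png",o)
s=get_state(); print(s["time"],s["position"].round(4),R.from_rotvec(s["tool_rot"]).as_matrix().round(3).tolist(),s["ft_force"].round(1),round(s["grip_width"],3))
E
python3 look.py e scene 280 100 110 140 4 top 250 100 90 130 4
```

```text
2.45 [ 0.6187 -0.0497  0.1024] [[0.001, 1.0, 0.001], [0.0, 0.001, -1.0], [-1.0, 0.001, -0.0]] [ 0.3 -0.  -0.2] 0.349
```

View pics/e.png

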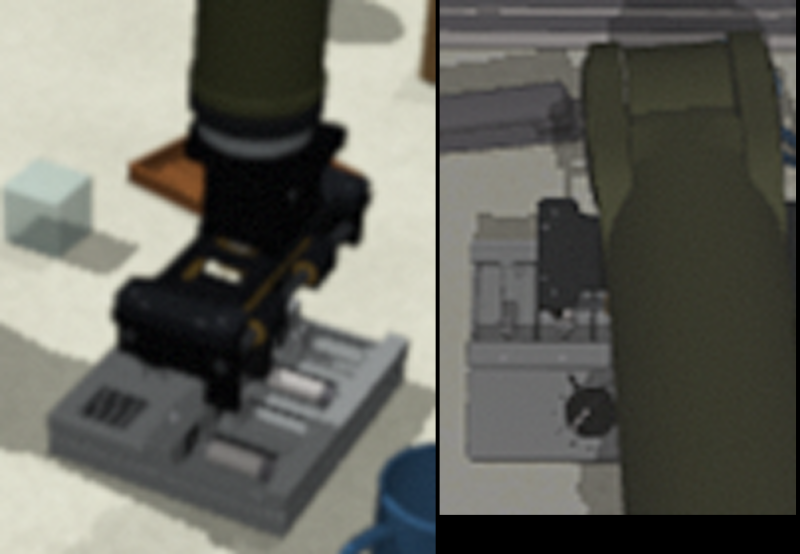

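```bash
python3 - <<'E'
from h import *
s=get_state();p=s["position"];print(p,s["ft_force"])
print(proj("scene",[p+[0,dy,-.019] for dy in (-.0151,.0151)]))
c=np.array([.577,.0185,0])
im=cv2.imread("pics/e_scene_full.png")
im0=cv2.imread("pics/scene0.png")
k=8
o=cv2.resize(im0[155:240,285:390],None,fx=k,fy=k,interpolation=cv2.INTER_CUBIC)
def mark(Pw,col):
    for q in proj("scene",Pw): cv2.circle(o,tuple(int(round((a-b+.5)*k)) for a,b in zip(q,(285,155))),3,col,-1)
mark([c+[x,y,.034] for x in(-.085,) for y in (-.095,.095)],(0,0,255))
mark([c+[.085,y,.0363] for y in (-.095,.095)],(0,0,255))
mark([c+[.04375+dx,y,.0325] for y in (-.066,.022) for dx in(-.025,.025)],(0,255,0))
mark([c+[-.05,0,.064]],(255,255,0)); mark([c+[x,y,.04] for x in (-.014,.005) for y in (-.095,.095)],(255,0,255))
cv2.imwrite("pics/f.png",cv2.resize(o,None,fx=.9,fy=.9))
im0=cv2.imread("pics/top0.png"); k=8
o=cv2.resize(im0[150:225,250:330],None,fx=k,fy=k,interpolation=cv2.INTER_CUBIC)
def mark(Pw,col):
    for q in proj("top",Pw): cv2.circle(o,tuple(int(round((a-b+.5)*k)) for a,b in zip(q,(250,150))),3,col,-1)
mark([c+[x,y,.034] for x in(-.085,) for y in (-.095,.095)],(0,0,255))
mark([c+[.085,y,.0363] for y in (-.095,.095)],(0,0,255))
mark([c+[.04375+dx,y,.0325] for y in (-.066,.022) for dx in(-.025,.025)],(0,255,0))
mark([c+[-.05,0,.064]],(255,255,0));mark([c+[x,y,.04] for x in (-.014,.005) for y in (-.095,.095)],(255,0,255))
cv2.imwrite("pics/g.png",o)
E
```

```text
[ 0.61869414 -0.04970639  0.10242212] [ 0.33442112 -0.03321849 -0.22576315]
[[338.52453177 200.50666684]
 [344.2277809  193.99096801]]
```

View pics/f.png

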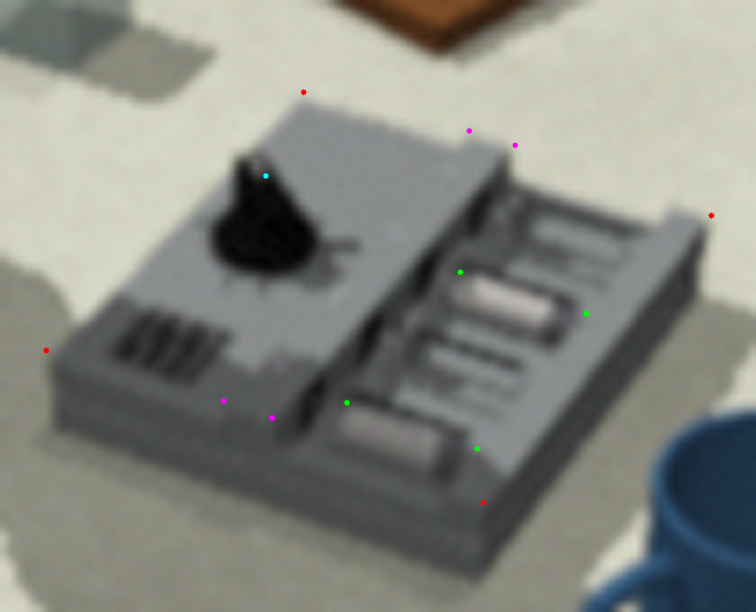

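View pics/g.png

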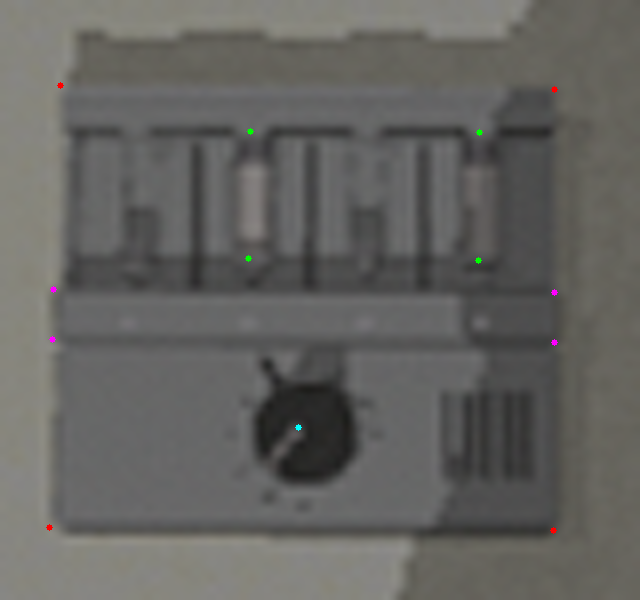

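```bash
python3 - <<'E'
from h import *
p=get_state()["position"]
im=cv2.imread("pics/e_scene_full.png"); k=14; x0,y0=315,170
o=np.clip(cv2.resize(im[y0:y0+42,x0:x0+50],None,fx=k,fy=k,interpolation=cv2.INTER_CUBIC).astype(float)*2.,0,255).astype(np.uint8)
for dy in (-.0302,-.0152,.0152,.0302):
  for dx in (-.0095,.0095):
    q=proj("scene",[p+[dx,dy,-.019]])[0]; cv2.circle(o,tuple(int(round((a-b+.5)*k)) for a,b in zip(q,(x0,y0))),3,(0,0,255),-1)
cv2.imwrite("pics/i.png",o)
E
```

```text
(no output)
```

View pics/i.png

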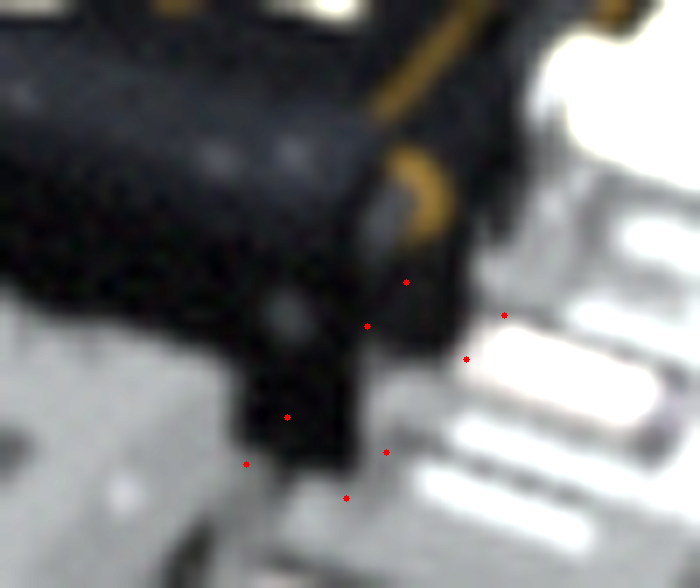

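Emit:
jog_arm --pt "0 0 0 3 0.2 -0.1 3" --pt "0 0 0 2 0 0 3" --pt "0 0 0 1.2 0 0 3" --pt "0 0 0 0 0 0 3" --pt "0 0 0 0 0 0 3" --squeeze 6

```text
time: 3.08
position: [0.6209, -0.0487, 0.0404]
tool_rot: [1.209, 1.208, -1.208]
ft_force: [0.7, 0.8, 0.9]
grip_width: 0.348
```

```bash
python3 look.py j scene 290 120 100 110 7
```

```text
3.125 [ 0.621  -0.0488  0.0406] [[0.002, 1.0, 0.001], [-0.0, 0.001, -1.0], [-1.0, 0.002, 0.0]] [ 0.3 -0.1  0.5] 0.35
```

View pics/j.png

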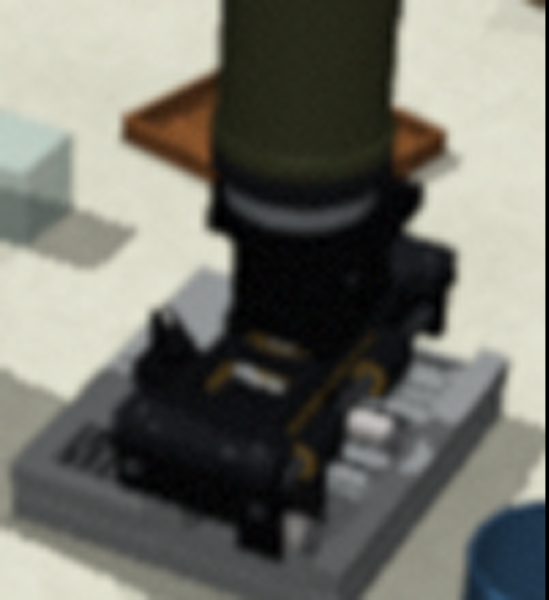

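The fingers straddle the bay-0 cell (~pixel (333,195)). I'll close gently and watch the sideways force.

Emit:
jog_arm --pt "0 0 0 0 0 0 1.7" --pt "0 0 0 0 0 0 1.2" --pt "0 0 0 0 0 0 1.0" --pt "0 0 0 0 0 0 1.0" --squeeze 5

```text
time: 3.62
position: [0.6204, -0.0493, 0.0399]
tool_rot: [1.209, 1.208, -1.209]
ft_force: [-0.9, -1.5, 2.6]
grip_width: 0.161
```

Emit:
jog_arm --pt "0 0 0 0 0 0 1.0" --pt "0 0 0 0 -0.35 0 1.0" --pt "0 0 0 0 -0.4 0 1.0" --pt "0 0 0 0 0 0 1.0" --squeeze 30

```text
time: 4.12
position: [0.6137, -0.0492, 0.04]
tool_rot: [1.21, 1.207, -1.207]
ft_force: [5.5, -2.4, -0.9]
grip_width: 0.156
```

Emit:
jog_arm --pt "0 0 7.6 -0.35 -0.12 0 1.0" --pt "0 0 7.6 -0.29 -0.13 0 1.0" --pt "0 0 7.7 -0.27 -0.14 0 1.0" --pt "0 0 0 0 0 0 1.0"

```text
time: 4.62
position: [0.606, -0.0481, 0.0475]
tool_rot: [1.372, 0.91, -0.909]
ft_force: [6.4, 0.0, -4.5]
grip_width: 0.16
```

```bash
python3 look.py k scene 290 120 100 110 7
```

```text
4.675 [ 0.607 -0.048  0.048] [[0.389, 0.921, 0.001], [0.001, 0.001, -1.0], [-0.921, 0.389, -0.0]] [ 7.   0.2 -3.9] 0.158
```

View pics/k.png

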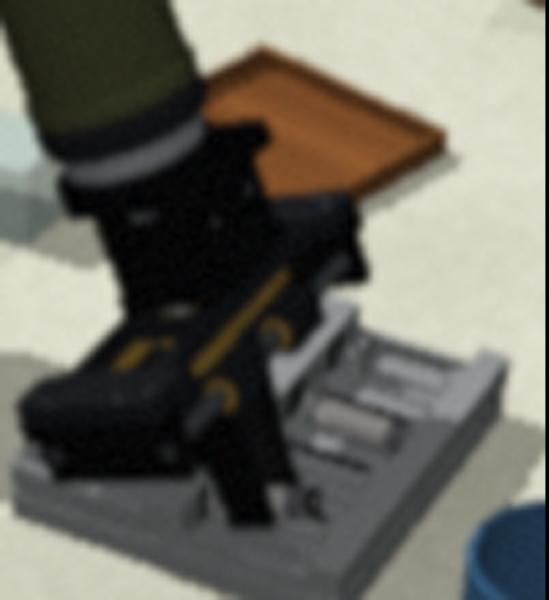

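Emit:
jog_arm --pt "0 0 0 -0.9 0.3 0 1.0" --pt "0 0 0 -1.4 0.5 0 1.0" --pt "0 0 0 -2.8 1.2 0 1.0" --pt "0 0 0 -3.7 1.5 0 1.0" --pt "0 0 0 0 0 0 1.0"

```text
time: 5.3
position: [0.6072, -0.048, 0.1462]
tool_rot: [1.372, 0.908, -0.907]
ft_force: [0.3, -0.3, -0.2]
grip_width: 0.158
```

```bash
python3 look.py l scene 290 90 100 140 6
```

```text
5.35 [ 0.6058 -0.0481  0.1438] [[0.389, 0.921, 0.001], [0.0, 0.001, -1.0], [-0.921, 0.389, 0.0]] [-0.8 -0.6 -0.7] 0.156
```

View pics/l.png

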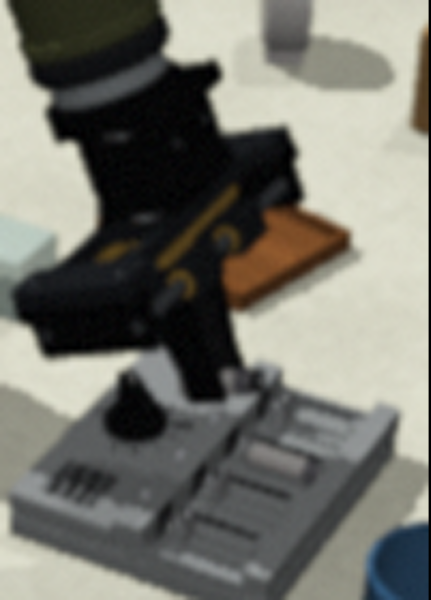

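Emit:
jog_arm --pt "0 0 -7.6 0 0 0 1.0" --pt "0 0 -7.6 0 0 0 1.0" --pt "0 0 -7.7 0 0 0 1.0" --pt "0 0 0 0 -2.2 -5.05 1.0" --pt "0 0 0 0 -2.2 -5.05 1.0" --pt "0 0 0 0 -2.2 -5.05 1.0" --pt "0 0 0 0 -2.2 -5.05 1.0" --pt "0 0 0 0 -2.2 -5.05 1.0" --pt "0 0 0 0 -2.2 -5.05 1.0" --pt "0 0 0 0 -2.1 -5.0 1.0"

```text
time: 6.6
position: [0.45, 0.3049, 0.1411]
tool_rot: [1.205, 1.211, -1.213]
ft_force: [0.1, 0.8, 0.1]
grip_width: 0.16
```

Emit:
jog_arm --pt "0 0 0 4 0 0 1.0" --pt "0 0 0 4 0 0 1.0" --pt "0 0 0 0 0 0 1.0"

```text
time: 6.98
position: [0.4485, 0.3021, 0.0585]
tool_rot: [1.2, 1.214, -1.218]
ft_force: [-0.2, 0.7, 0.5]
grip_width: 0.156
```

```bash
python3 look.py m scene 290 70 130 110 6
```

```text
7.025 [0.4504 0.3033 0.0609] [[-0.006, 1.0, 0.001], [-0.002, 0.001, -1.0], [-1.0, -0.006, 0.002]] [0.3 0.7 0.1] 0.16
```

View pics/m.png

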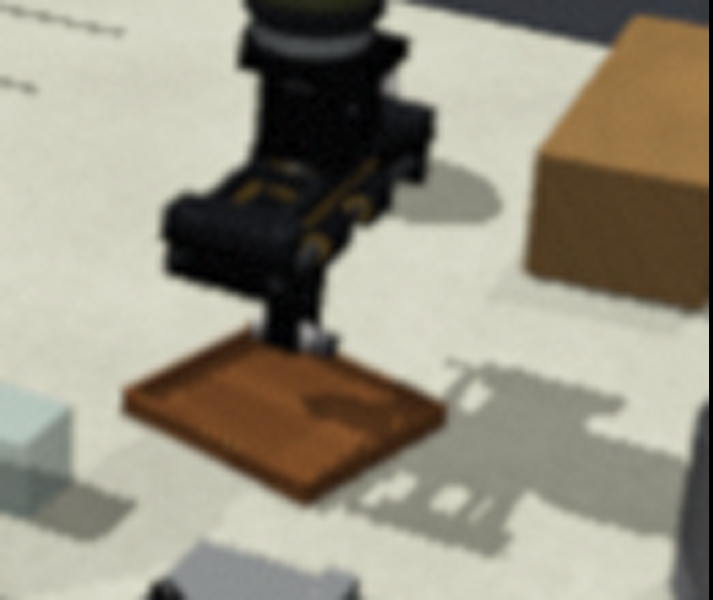

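Emit:
jog_arm --pt "0 0 0 2.2 0 0 1.0" --pt "0 0 0 1.1 0 0 1.0" --pt "0 0 0 0 0 0 1.0" --pt "0 0 0 0 0 0 2.0" --pt "0 0 0 0 0 0 2.2"

```text
time: 7.65
position: [0.4531, 0.3045, 0.0305]
tool_rot: [1.21, 1.209, -1.208]
ft_force: [-0.4, -0.3, 0.4]
grip_width: 0.234
```

Emit:
jog_arm --pt "0 0 0 -3 0 0 2.2" --pt "0 0 0 -5 0 0 3" --pt "0 0 0 -3.5 0 0 3" --pt "0 0 0 0 2.2 5.0 3" --pt "0 0 0 0 2.4 5.0 3" --pt "0 0 0 0 2.4 5.0 3" --pt "0 0 0 0 2.5 5.0 3" --pt "0 0 0 0 2.5 5.0 3" --pt "0 0 0 0 5 1.4 3" --pt "0 0 0 0 0 0 3"

```text
time: 8.9
position: [0.6252, 0.0373, 0.144]
tool_rot: [1.213, 1.207, -1.212]
ft_force: [-0.6, 1.0, -0.6]
grip_width: 0.347
```

```bash
python3 look.py n scene 280 70 130 160 5; python3 - <<'E'
from h import *
p=get_state()["position"]; print("to bay2:",(np.array([.577+.04375,.017+.022,.040])-p)*100)
E
```

```text
8.95 [0.6235 0.0395 0.1442] [[-0.001, 1.0, -0.001], [0.001, -0.001, -1.0], [-1.0, -0.001, -0.001]] [-0.6  0.5  0.9] 0.344
to bay2: [ -0.27129294  -0.04990074 -10.42063263]
```

View pics/n.png

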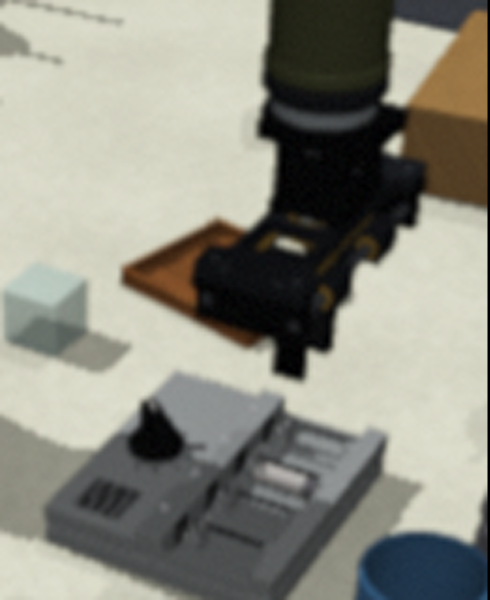

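Emit:
jog_arm --pt "0 0 0 4 -0.25 0.05 3" --pt "0 0 0 4 0 0 3" --pt "0 0 0 2.4 0 0 3" --pt "0 0 0 0 0 0 3" --pt "0 0 0 0 0 0 1.7" --pt "0 0 0 0 0 0 1.2" --pt "0 0 0 0 0 0 1.0" --pt "0 0 0 0 0 0 1.0" --squeeze 5

```text
time: 9.95
position: [0.6204, 0.0387, 0.0416]
tool_rot: [1.208, 1.208, -1.21]
ft_force: [-2.5, -3.2, 6.3]
grip_width: 0.164
```

Emit:
jog_arm --pt "0 0 0 0 0 0 1.0" --pt "0 0 0 0 -0.35 0 1.0" --pt "0 0 0 0 -0.4 0 1.0" --pt "0 0 0 0 0 0 1.0" --squeeze 30

```text
time: 10.45
position: [0.6145, 0.0393, 0.0416]
tool_rot: [1.211, 1.206, -1.206]
ft_force: [3.4, -3.1, 2.3]
grip_width: 0.159
```

Emit:
jog_arm --pt "0 0 0 0 -0.1 0 1.0" --pt "0 0 7.6 -0.35 -0.12 0 1.0" --pt "0 0 7.6 -0.29 -0.13 0 1.0" --pt "0 0 7.7 -0.27 -0.14 0 1.0" --pt "0 0 0 0 0 0 1.0"

```text
time: 11.08
position: [0.6054, 0.0405, 0.049]
tool_rot: [1.371, 0.91, -0.907]
ft_force: [5.6, 0.5, -3.3]
grip_width: 0.153
```

Emit:
jog_arm --pt "0 0 0 -0.9 0.3 0 1.0" --pt "0 0 0 -1.4 0.5 0 1.0" --pt "0 0 0 -2.8 1.2 0 1.0" --pt "0 0 0 -3.7 1.5 0 1.0" --pt "0 0 0 0 0 0 1.0"

```text
time: 11.7
position: [0.6065, 0.041, 0.1474]
tool_rot: [1.373, 0.908, -0.906]
ft_force: [0.4, 0.1, -0.0]
grip_width: 0.161
```

```bash
python3 look.py o scene 280 70 130 160 5
```

```text
11.75 [0.605  0.0405 0.145 ] [[0.39, 0.921, 0.001], [0.001, 0.001, -1.0], [-0.921, 0.39, -0.0]] [-0.4  0.2 -0.2] 0.156
```

View pics/o.png

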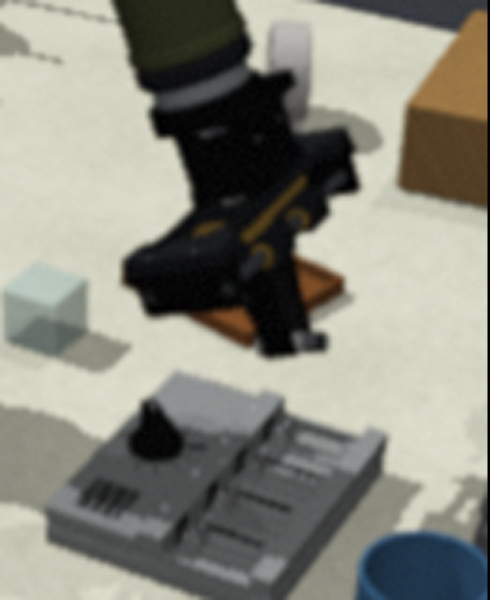

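Emit:
jog_arm --pt "0 0 -7.6 0 0 0 1.0" --pt "0 0 -7.6 0 0 0 1.0" --pt "0 0 -7.7 0 0 0 1.0" --pt "0 0 0 0 -3.0 -4.4 1.0" --pt "0 0 0 0 -3.0 -4.4 1.0" --pt "0 0 0 0 -3.0 -4.4 1.0" --pt "0 0 0 0 -3.0 -4.4 1.0" --pt "0 0 0 0 -3.0 -4.4 1.0" --pt "0 0 0 0 0 0 1.0" --pt "0 0 0 4 0 0 1.0"

```text
time: 13.0
position: [0.4558, 0.2608, 0.1048]
tool_rot: [1.21, 1.208, -1.205]
ft_force: [-0.2, -0.7, -1.0]
grip_width: 0.161
```

```bash
python3 look.py p scene 290 70 130 110 6
```

```text
13.05 [0.4517 0.2576 0.098 ] [[-0.008, 1.0, 0.001], [-0.003, 0.001, -1.0], [-1.0, -0.008, 0.003]] [-2.2 -1.9 -4.2] 0.158
```

View pics/p.png

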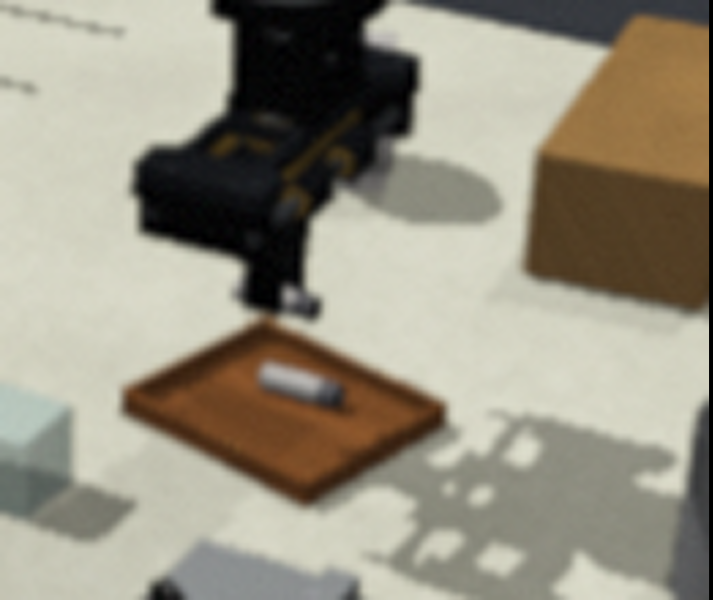

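Emit:
jog_arm --pt "0 0 0 4 0 0.1 1.0" --pt "0 0 0 2.4 0 0 1.0" --pt "0 0 0 0.9 0 0 1.0" --pt "0 0 0 0 0 0 1.0" --pt "0 0 0 0 0 0 1.0"

```text
time: 13.68
position: [0.4554, 0.259, 0.0318]
tool_rot: [1.21, 1.209, -1.208]
ft_force: [-0.2, 0.5, -0.1]
grip_width: 0.162
```

Emit:
jog_arm --pt "0 0 0 0.4 0 0 1.0" --pt "0 0 0 0 0 0 1.0" --pt "0 0 0 0 0 0 2.0" --pt "0 0 0 0 0 0 2.2" --pt "0 0 0 -2 0 0 2.2" --pt "0 0 0 -5 0 0 3" --pt "0 0 0 -5 0 0 3" --pt "0 0 0 0 1.0 5.0 3" --pt "0 0 0 0 1.0 5.0 3" --pt "0 0 0 0 1.0 5.0 3"

```text
time: 14.92
position: [0.4851, 0.1075, 0.1484]
tool_rot: [1.209, 1.208, -1.207]
ft_force: [1.9, 0.2, 0.1]
grip_width: 0.341
```

Emit:
jog_arm --pt "0 0 0 0 1.0 5.0 3" --pt "0 0 0 0 1.0 5.0 3" --pt "0 0 0 0 1.0 5.0 3" --pt "0 0 0 0 1.0 5.0 3" --pt "0 0 0 0 1.0 5.0 3" --pt "0 0 0 0 1.0 5.0 3" --pt "0 0 0 0 1.0 5.0 3" --pt "0 0 0 0 0 0 3"

```text
time: 15.92
position: [0.5544, -0.247, 0.1478]
tool_rot: [1.213, 1.204, -1.215]
ft_force: [-0.1, 0.4, 0.3]
grip_width: 0.348
```

```bash
python3 look.py q scene 150 70 300 240 2; python3 - <<'E'
from h import *
print(get_state()["joint_positions"].round(2))
for n in ("scene","top"):
    im,d=get_image(n); findcells(n,im,d); cv2.imwrite(f"pics/q2{n}.png",im[:,:,::-1])
E
```

```text
15.975 [ 0.5547 -0.2434  0.1476] [[0.001, 1.0, -0.003], [0.0, -0.003, -1.0], [-1.0, 0.001, -0.0]] [-0.2  1.5 -0.2] 0.346
[ 0.68  0.31 -0.37  1.67  0.12  1.18 -1.29]
scene [241 242] area 114 c [ 0.4535 -0.233 ] W-mean [ 0.4554 -0.2417] ang -78.6 size [15.3 66. ] sat 9.0 V+- 139 144
scene [278 262] area 138 c [ 0.5633 -0.2511] W-mean [ 0.5652 -0.2516] ang 53.9 size [50.1 17.7] sat 9.0 V+- 110 141
scene [198 270] area 130 c [ 0.4224 -0.3592] W-mean [ 0.4238 -0.3611] ang -81.4 size [14.1 49.8] sat 9.0 V+- 77 157
scene [243 291] area 156 c [ 0.5459 -0.3612] W-mean [ 0.5473 -0.3634] ang -103.9 size [51.9 15.9] sat 10.0 V+- 83 143
top [371 231] area 80 c [ 0.4499 -0.2379] W-mean [ 0.4501 -0.2381] ang 100.9 size [15.6 49.3] sat 11.0 V+- 86 132
```

View pics/q.png

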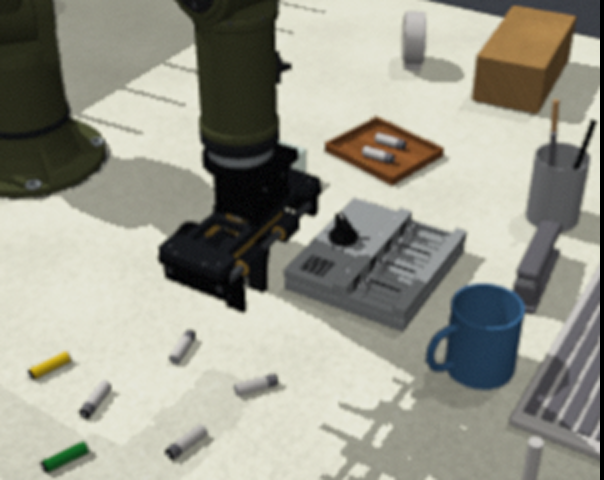

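Emit:
jog_arm --pt "0 0 0 0 0.5 0.6 5" --pt "-10.7 0 0 0 0 0 5" --pt "-10.7 0 0 0 0 0 5" --pt "-10.7 0 0 0 0 0 5" --pt "-10.7 0 0 0 0 0 5" --pt "-10.7 0 0 0 0 0 5" --pt "0 0 0 4 0 0 5" --pt "0 0 0 3 0 0 5" --pt "0 0 0 0 0 0 5" --pt "0 0 0 0 0 0 5"

```text
time: 17.32
position: [0.5611, -0.247, 0.0782]
tool_rot: [0.497, 1.511, -0.497]
ft_force: [-0.0, -0.0, 0.3]
grip_width: 0.573
```

```bash
python3 look.py r scene 230 190 100 100 6; python3 - <<'E'
from h import *
p=get_state()["position"]
im=cv2.imread("pics/r_scene_full.png"); k=8; x0,y0=245,215
o=np.clip(cv2.resize(im[y0:y0+70,x0:x0+70],None,fx=k,fy=k,interpolation=cv2.INTER_CUBIC).astype(float)*1.3,0,255).astype(np.uint8)
def m(P,c):
    q=proj("scene",[P])[0]; cv2.circle(o,tuple(int(round((a-b+.5)*k)) for a,b in zip(q,(x0,y0))),3,c,-1)
u=np.array([np.cos(.942),np.sin(.942),0])
for t in (-.025,0,.025): m(np.array([.560,-.251,.0145])+u*t,(0,0,255)); m(np.array([.5585,-.251,.0145])+u*t,(255,0,0))
for z in(.0,.0145): m(np.array([p[0],p[1],z]),(0,255,0))
cv2.imwrite("pics/r2.png",o)
E
```

```text
17.375 [ 0.5614 -0.2473  0.0787] [[0.003, 0.594, 0.805], [-0.001, 0.805, -0.594], [-1.0, 0.001, 0.003]] [-0.5 -0.  -0.8] 0.575
```

View pics/r2.png

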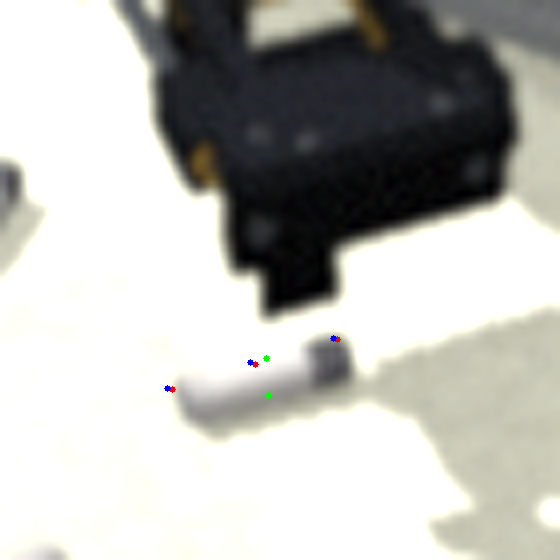

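```bash
python3 - <<'E'
from h import *
im=cv2.imread("pics/r_scene_full.png")
for px in ((245+266/8-.5,215+381/8-.5),):
    print(onplane("scene",[px,(px[0],px[1]-.6)],.00725))
# band/sleeve mask: cell bright vs desk: use edges; dump local
k=12;x0,y0=262,252
o=cv2.resize(im[y0:y0+24,x0:x0+32],None,fx=20,fy=20,interpolation=cv2.INTER_CUBIC)
cv2.imwrite("pics/r3.png",o)
E
```

```text
[[ 0.56209958 -0.24890512  0.00725   ]
 [ 0.56105327 -0.24727167  0.00725   ]]
```

View pics/r3.png

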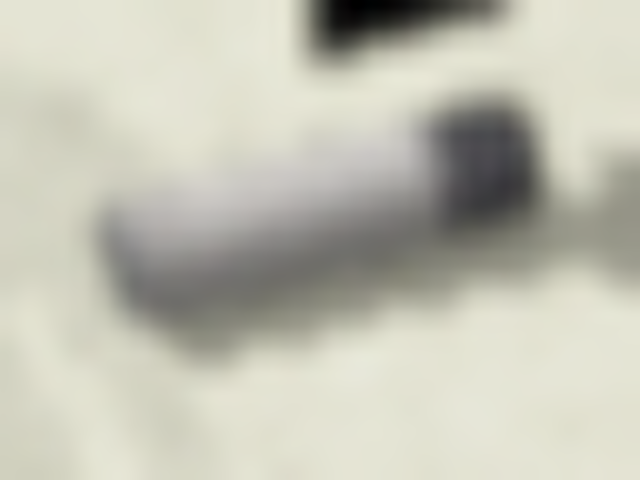

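Emit:
jog_arm --pt "0 0 0 3 -0.15 0 4" --pt "0 0 0 2.0 0 0 4" --pt "0 0 0 0.6 0 0 4" --pt "0 0 0 0 0 0 4" --pt "0 0 0 0 0 0 2" --pt "0 0 0 0 0 0 1" --pt "0 0 0 0 0 0 1" --pt "0 0 0 0 0 0 1" --squeeze 10

```text
time: 18.38
position: [0.5594, -0.2487, 0.0212]
tool_rot: [0.498, 1.512, -0.498]
ft_force: [0.9, 0.2, 2.1]
grip_width: 0.156
```

Emit:
jog_arm --pt "0 0 0 0 0 0 1" --pt "0 0 0 -6 0 0 1" --pt "0 0 0 -5.9 0 0 1" --pt "10.7 0 0 0 0 0 1" --pt "10.7 0 0 0 0 0 1" --pt "10.7 0 0 0 0 0 1" --pt "10.7 0 0 0 0 0 1" --pt "10.7 0 0 0 0 0 1" --pt "0 0 0 0 0 0 1" --squeeze 30

```text
time: 19.5
position: [0.5588, -0.2483, 0.1395]
tool_rot: [1.207, 1.211, -1.208]
ft_force: [-0.4, -0.6, -0.9]
grip_width: 0.161
```

```bash
cat > ins.py <<'E'
import sys
from h import *
# plan insertion: ins.py bay sign a
cx,cy=0.577,0.017
def T(th,p,h,a=0,d=14.4):
    s,c=np.sin(th),np.cos(th); F=np.array([p+7.25*s,18+h+7.25*c]); M=F+25.25*np.array([c,s])
    t=M+d*np.array([-s,c])+a*np.array([c,s]); return np.array([cx+t[0]/1000,t[1]/1000])
def plan(bay,sg,a=0,th0=.5,p0=25,pin=11.2):
    y=cy+[-.066,-.022,.022,.066][bay]
    st=get_state(); pos=st["position"]; M=R.from_rotvec(st["tool_rot"])
    e=T(th0,p0,30,a); f=T(th0,p0,1.5,a); g=T(th0,pin,1.0,a)
    print("pos",pos.round(4)); print(M.as_matrix().round(3).tolist())
    w=np.array([e[0],y,pos[2]])-pos; print("go over (tool cm, canonical yaw): ty %.2f tz %.2f, then wz %.1f deg; e z=%.4f"%(sg*w[0]*100,-sg*w[1]*100,sg*np.degrees(th0),e[1]), "x,y target",round(e[0],4),round(y,4))
    ths=[th0]; seq=[("down",e,f,th0),("push",f,g,th0)]
    n=4; prev=g; th=th0
    for i in range(1,n+1):
        t2=th0*(1-i/n); q=T(t2,pin,0.8 if i<n else 0.2,a); seq.append(("rot wz %.2f"%(-sg*np.degrees(th0/n)),prev,q,th)); prev=q; th=t2
    for nm,A,B,t in seq:
        D=(B-A)*100; s,c=np.sin(t),np.cos(t)
        print(nm,"tx %.2f ty %.2f"%(D[0]*s-D[1]*c, sg*(D[0]*c+D[1]*s)),"-> x %.4f z %.4f"%tuple(B))
    return
if __name__=="__main__": plan(int(sys.argv[1]),int(sys.argv[2]),float(sys.argv[3]) if len(sys.argv)>3 else 0)
E
python3 ins.py 3 1; python3 look.py s scene 200 130 120 140 5
```

```text
pos [ 0.5588 -0.2483  0.1395]
[[-0.001, 1.0, 0.003], [-0.0, 0.003, -1.0], [-1.0, -0.001, -0.0]]
go over (tool cm, canonical yaw): ty 6.19 tz -33.13, then wz 28.6 deg; e z=0.0791 x,y target 0.6207 0.083
down tx 2.50 ty -1.37 -> x 0.6207 z 0.0506
push tx -0.62 ty -1.24 -> x 0.6069 z 0.0501
rot wz -7.16 tx 0.27 ty 0.10 -> x 0.6091 z 0.0482
rot wz -7.16 tx 0.27 ty 0.09 -> x 0.6109 z 0.0460
rot wz -7.16 tx 0.29 ty 0.08 -> x 0.6124 z 0.0434
rot wz -7.16 tx 0.37 ty 0.06 -> x 0.6134 z 0.0399
19.55 [ 0.5589 -0.2482  0.1396] [[-0.001, 1.0, 0.004], [0.0, 0.004, -1.0], [-1.0, -0.001, -0.0]] [-0.2  0.2 -0.9] 0.158
```

View pics/s.png

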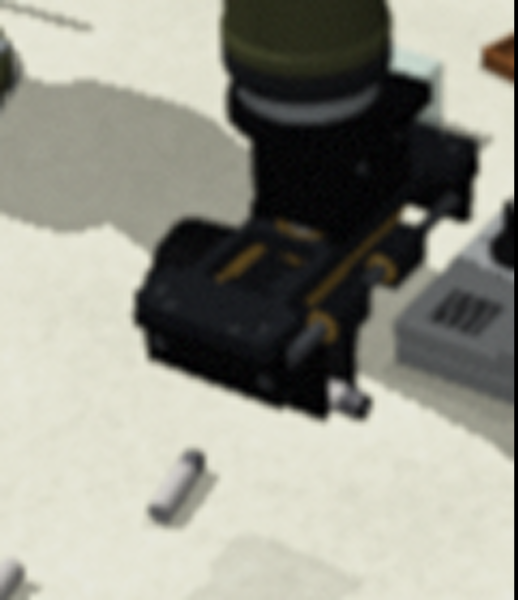

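```bash
python3 - <<'E'
from h import *
p=get_state()["position"]
im=cv2.imread("pics/s_scene_full.png"); k=18; x0,y0=268,205
o=cv2.resize(im[y0:y0+28,x0:x0+28],None,fx=k,fy=k,interpolation=cv2.INTER_CUBIC)
def m(P,c):
    q=proj("scene",[P])[0]; print(q.round(1)); cv2.circle(o,tuple(int(round((a-b+.5)*k)) for a,b in zip(q,(x0,y0))),3,c,-1)
for t,r in ((.02525,.00275),(.02375,.00725),(.0095,.00725)):
  for an in range(0,360,30): m(p+[t,r*np.cos(np.radians(an)),-.0144+r*np.sin(np.radians(an))],(0,0,255) if t>.01 else (0,255,0))
cv2.imwrite("pics/s2.png",o)
E
```

```text
[285.7 224.5]
[285.6 224.1]
[285.4 224. ]
[285.  224.2]
[284.7 224.7]
[284.4 225.3]
[284.4 225.9]
[284.5 226.3]
[284.7 226.4]
[285.1 226.2]
[285.4 225.7]
[285.7 225.1]
[286.3 223.1]
[286. 222.]
[285.3 221.7]
[284.4 222.3]
[283.5 223.6]
[282.8 225.3]
[282.6 226.9]
[282.9 227.9]
[283.6 228.2]
[284.5 227.6]
[285.4 226.3]
[286.  224.6]
[280.6 220.9]
[280.3 219.8]
[279.6 219.6]
[278.6 220.1]
[277.7 221.4]
[277.1 223.1]
[276.9 224.7]
[277.2 225.7]
[277.9 226. ]
[278.8 225.4]
[279.7 224.1]
[280.4 222.5]
```

View pics/s2.png

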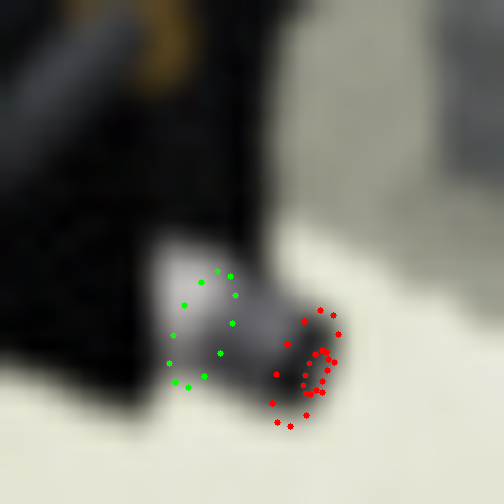

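Emit:
jog_arm --pt "0 0 0 0 1.03 -5.5 1" --pt "0 0 0 0 1.03 -5.5 1" --pt "0 0 0 0 1.03 -5.5 1" --pt "0 0 0 0 1.03 -5.5 1" --pt "0 0 0 0 1.03 -5.5 1" --pt "0 0 0 0 1.03 -5.6 1" --pt "0 0 9.5 0 0 0 1" --pt "0 0 9.5 0 0 0 1" --pt "0 0 9.6 0 0 0 1" --pt "0 0 0 0 0 0 1"

```text
time: 20.8
position: [0.6155, 0.0817, 0.1361]
tool_rot: [1.396, 0.84, -0.839]
ft_force: [-0.2, -0.1, -0.4]
grip_width: 0.156
```

```bash
python3 look.py t scene 280 70 130 160 5
```

```text
20.85 [0.6191 0.0821 0.139 ] [[0.475, 0.88, 0.003], [-0.001, 0.004, -1.0], [-0.88, 0.475, 0.003]] [ 0.6 -0.   0.5] 0.16
```

View pics/t.png

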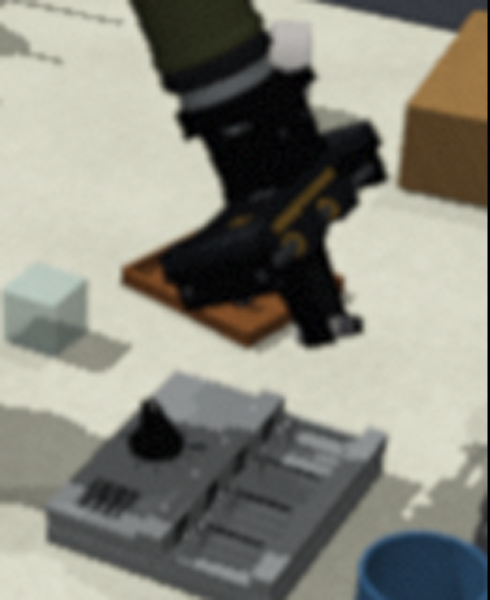

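Emit:
jog_arm --pt "0 0 0 2.7 -1.37 -0.1 1" --pt "0 0 0 2.65 -1.37 0 1" --pt "0 0 0 0 0 0 1" --pt "0 0 0 1.2 -0.7 0 1" --pt "0 0 0 1.3 -0.67 0 1" --pt "0 0 0 0 0 0 1"

```text
time: 21.6
position: [0.6238, 0.0836, 0.0522]
tool_rot: [1.405, 0.834, -0.834]
ft_force: [0.3, 0.6, 0.2]
grip_width: 0.156
```

```bash
python3 look.py u scene 290 110 100 100 6
```

```text
21.65 [0.6241 0.0838 0.0528] [[0.48, 0.877, 0.001], [0.0, 0.0, -1.0], [-0.877, 0.48, -0.0]] [-0.1 -1.   0.3] 0.162
```

View pics/u.png

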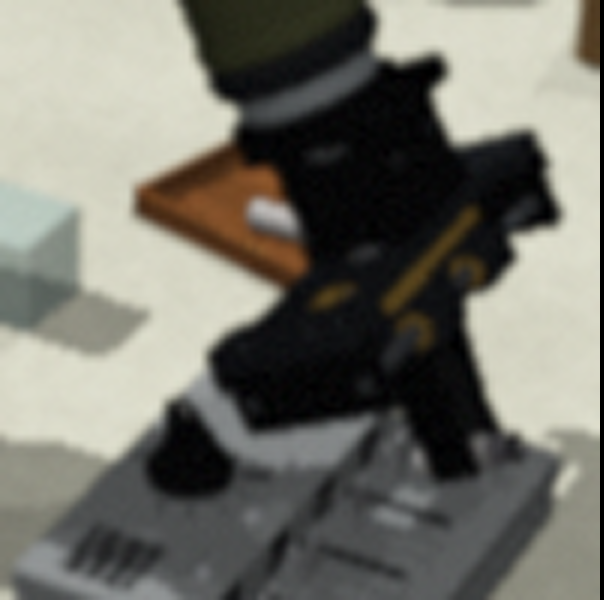

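Emit:
jog_arm --pt "0 0 0 -0.1 -0.5 0.1 1" --pt "0 0 0 -0.25 -0.57 0 1" --pt "0 0 0 -0.24 -0.57 0 1" --pt "0 0 0 0 0 0 1" --pt "0 0 0 0 0 0 1"

```text
time: 22.28
position: [0.6067, 0.0827, 0.0504]
tool_rot: [1.406, 0.832, -0.83]
ft_force: [5.3, -0.0, 2.9]
grip_width: 0.155
```

Emit:
jog_arm --pt "0 0 -7.2 0.27 0.08 0 1" --pt "0 0 -7.1 0.27 0.07 0 1" --pt "0 0 0 0 0 0 1"

```text
time: 22.65
position: [0.6121, 0.0825, 0.0457]
tool_rot: [1.321, 1.021, -1.02]
ft_force: [5.5, -1.5, 2.5]
grip_width: 0.158
```

Emit:
jog_arm --pt "0 0 -7.2 0.29 0.08 0 1" --pt "0 0 0 0 0 0 1" --pt "0 0 -7.1 0.37 0.06 0 1" --pt "0 0 0 0 0 0 1" --pt "0 0 0 0 0 0 1"

```text
time: 23.28
position: [0.6133, 0.0825, 0.039]
tool_rot: [1.211, 1.206, -1.205]
ft_force: [6.3, -0.0, 1.6]
grip_width: 0.159
```

```bash
python3 look.py v scene 290 110 100 100 6
```

```text
23.325 [0.6133 0.0825 0.039 ] [[0.005, 1.0, 0.0], [0.0, 0.0, -1.0], [-1.0, 0.005, -0.0]] [ 5.8 -1.2  2.3] 0.151
```

View pics/v.png

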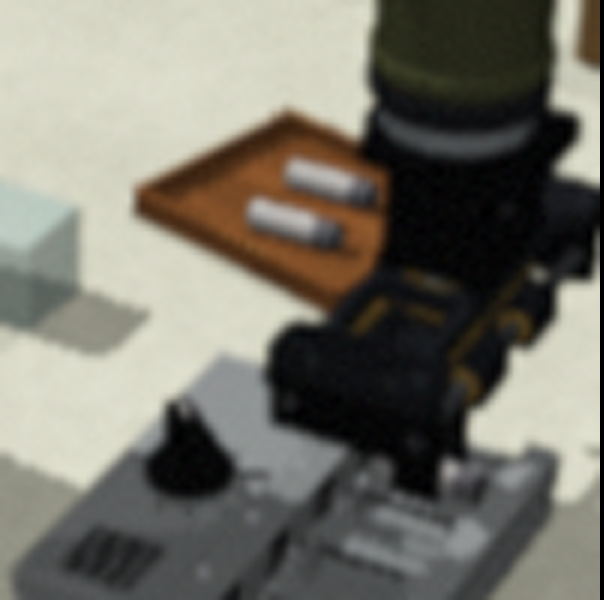

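Emit:
jog_arm --pt "0 0 0 0 0.3 0 1" --pt "0 0 0 0 0.35 0 1" --pt "0 0 0 0 0 0 1" --pt "0 0 0 0 0 0 1.8" --pt "0 0 0 0 0 0 2.2"

```text
time: 23.95
position: [0.6164, 0.0824, 0.0375]
tool_rot: [1.207, 1.211, -1.21]
ft_force: [-0.9, -0.5, 3.9]
grip_width: 0.228
```

Emit:
jog_arm --pt "0 0 0 -3 0 0 2.2" --pt "0 0 0 -5 0 0 3" --pt "0 0 0 -3 0 0 3" --pt "0 0 0 0 -2.4 4.7 3" --pt "0 0 0 0 -2.4 4.7 3" --pt "0 0 0 0 -2.4 4.7 3" --pt "0 0 0 0 -2.4 4.7 3" --pt "0 0 0 0 -2.4 4.7 3" --pt "0 0 0 0 -2.4 4.6 3" --pt "0 0 0 0 0 0 3"

```text
time: 25.2
position: [0.4706, -0.203, 0.1471]
tool_rot: [1.213, 1.207, -1.217]
ft_force: [0.7, 0.3, -0.3]
grip_width: 0.343
```

```bash
python3 look.py w scene 280 130 110 110 6; python3 - <<'E'
from h import *
for n in ("scene","top"):
    im,d=get_image(n); findcells(n,im,d)
E
```

```text
25.25 [ 0.4723 -0.2     0.1472] [[-0.002, 1.0, -0.004], [0.001, -0.004, -1.0], [-1.0, -0.002, -0.001]] [-0.1  0.7  0.4] 0.343
scene [241 243] area 112 c [ 0.4548 -0.2387] W-mean [ 0.4557 -0.2425] ang 100.1 size [14.2 54.4] sat 9.0 V+- 106 124
scene [198 270] area 129 c [ 0.4227 -0.3593] W-mean [ 0.4238 -0.3605] ang -81.6 size [14.9 50. ] sat 10.0 V+- 70 140
scene [243 291] area 153 c [ 0.5452 -0.3612] W-mean [ 0.5471 -0.363 ] ang -103.0 size [51.7 16.2] sat 9.0 V+- 85 150
```

View pics/w.png

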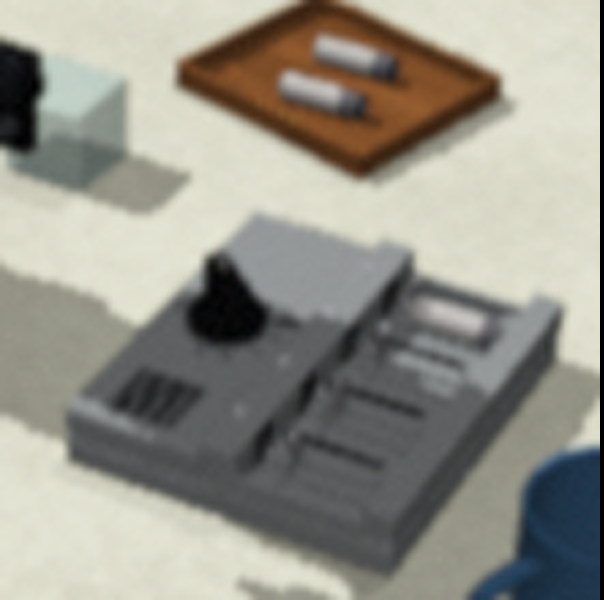

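Emit:
jog_arm --pt "0 0 0 0 -2.0 3.6 4" --pt "-10.7 0 0 0 0 0 4" --pt "-10.7 0 0 0 0 0 4" --pt "-10.7 0 0 0 0 0 4" --pt "-10.7 0 0 0 0 0 4" --pt "-10.7 0 0 0 0 0 4" --pt "-10.7 0 0 0 0 0 4" --pt "-10.7 0 0 0 0 0 4" --pt "-10.7 0 0 0 0 0 4" --pt "-10.7 0 0 0 0 0 4"

```text
time: 26.6
position: [0.4549, -0.2323, 0.1479]
tool_rot: [-0.094, 1.569, 0.095]
ft_force: [0.1, -0.5, -0.4]
grip_width: 0.459
```

Emit:
jog_arm --pt "-4 0 0 4 0 0 4" --pt "0 0 0 3 0 0 4" --pt "0 0 0 0 0 0 4" --pt "0 0 0 0 0 0 4"

```text
time: 27.1
position: [0.4551, -0.2338, 0.0791]
tool_rot: [-0.143, 1.565, 0.143]
ft_force: [-0.4, 0.5, 0.1]
grip_width: 0.46
```

```bash
cat > mk.py <<'E'
import sys
from h import *
# mk.py name x y ang_deg : mark predicted cell outline (button & flat end rings) + TCP foot in scene
nm=sys.argv[1]; x,y,an=map(float,sys.argv[2:5])
im,_=get_image("scene"); st=get_state(); p=st["position"]; print(p.round(4),R.from_rotvec(st["tool_rot"]).as_matrix().round(3).tolist())
an=np.radians(an); u=np.array([np.cos(an),np.sin(an),0]); v=np.array([-u[1],u[0],0]); c0=np.array([x,y,.00725])
q0=proj("scene",[c0])[0]; k=12; x0,y0=int(q0[0])-24,int(q0[1])-24
o=cv2.resize(im[y0:y0+48,x0:x0+48,::-1],None,fx=k,fy=k,interpolation=cv2.INTER_CUBIC)
def m(P,c):
    q=proj("scene",[P])[0]; cv2.circle(o,tuple(int(round((a-b+.5)*k)) for a,b in zip(q,(x0,y0))),2,c,-1)
for t,r in ((.02525,.00275),(.02375,.00725),(-.02525,.00725)):
    for g in range(0,360,30): m(c0+u*t+v*r*np.cos(np.radians(g))+[0,0,r*np.sin(np.radians(g))],(0,0,255))
m(np.array([p[0],p[1],.00725]),(0,255,0)); m(c0,(255,0,0))
cv2.imwrite(f"pics/{nm}.png",o)
d=np.array([x,y])-p[:2]; M=R.from_rotvec(st["tool_rot"]).as_matrix()
print("shift to cell in tool cm: ty %.2f tz %.2f"%(d@M[:2,1]*100,d@M[:2,2]*100),"down %.2f"%((p[2]-.0215)*100),"yaw of tool y",np.degrees(np.arctan2(M[1,1],M[0,1])).round(1))
E
python3 mk.py x1 .452 -.236 100.5
```

```text
[ 0.4552 -0.2342  0.0794] [[0.002, -0.181, 0.984], [-0.001, 0.984, 0.181], [-1.0, -0.001, 0.002]]
shift to cell in tool cm: ty -0.12 tz -0.35 down 5.79 yaw of tool y 100.4
```

View pics/x1.png

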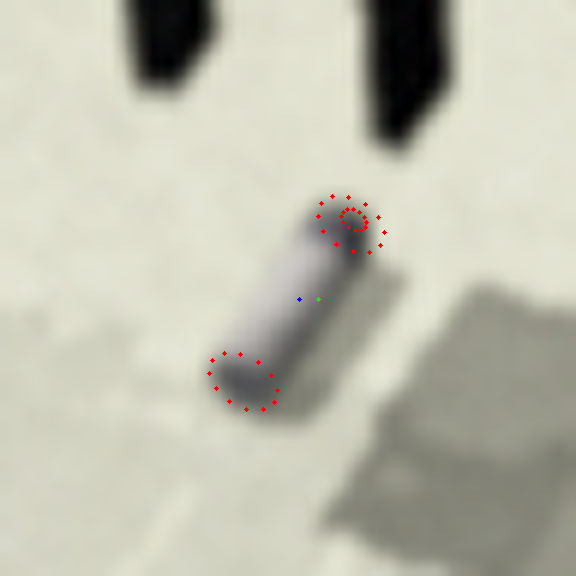

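Emit:
jog_arm --pt "0 0 0 3 -0.1 -0.4 4" --pt "0 0 0 2.0 0 0 4" --pt "0 0 0 0.7 0 0 4" --pt "0 0 0 0 0 0 4" --pt "0 0 0 0 0 0 2" --pt "0 0 0 0 0 0 1" --pt "0 0 0 0 0 0 1" --pt "0 0 0 0 0 0 1" --squeeze 10

```text
time: 28.15
position: [0.4504, -0.2364, 0.0214]
tool_rot: [-0.142, 1.565, 0.141]
ft_force: [0.1, -0.5, 0.3]
grip_width: 0.164
```

Emit:
jog_arm --pt "0 0 0 0 0 0 1" --pt "0 0 0 -6 0 0 1" --pt "0 0 0 -5.9 0 0 1" --pt "10.7 0 0 0 0 0 1" --pt "10.7 0 0 0 0 0 1" --pt "10.7 0 0 0 0 0 1" --pt "10.7 0 0 0 0 0 1" --pt "10.7 0 0 0 0 0 1" --pt "10.7 0 0 0 0 0 1" --pt "10.7 0 0 0 0 0 1" --squeeze 30

```text
time: 29.4
position: [0.4497, -0.2361, 0.1397]
tool_rot: [0.881, 1.386, -0.881]
ft_force: [-0.4, -0.3, -0.3]
grip_width: 0.16
```

Emit:
jog_arm --pt "10.7 0 0 0 0 0 1" --pt "10.7 0 0 0 0 0 1" --pt "4.1 0 0 0 0 0 1" --pt "0 0 0 0 0 0 1" --pt "0 0 0 0 0 0 1"

```text
time: 30.02
position: [0.4499, -0.2361, 0.1399]
tool_rot: [1.209, 1.21, -1.209]
ft_force: [0.4, 1.2, -1.3]
grip_width: 0.158
```

```bash
cat > held.py <<'E'
import sys
from h import *
# held.py name sg [d]: mark expected held cell; button towards sg*tool y
nm=sys.argv[1]; sg=int(sys.argv[2]); d=float(sys.argv[3])/1000 if len(sys.argv)>3 else .0144
im,_=get_image("scene"); st=get_state(); p=st["position"]; M=R.from_rotvec(st["tool_rot"]).as_matrix()
c0=p+M[:,0]*d; u=M[:,1]*sg; v=M[:,2]; w=M[:,0]
q0=proj("scene",[c0])[0]; k=12; x0,y0=int(q0[0])-24,int(q0[1])-24
o=cv2.resize(im[y0:y0+48,x0:x0+48,::-1],None,fx=k,fy=k,interpolation=cv2.INTER_CUBIC)
o=np.clip(o*1.2,0,255).astype(np.uint8)
def m(P,c):
    q=proj("scene",[P])[0]; cv2.circle(o,tuple(int(round((a-b+.5)*k)) for a,b in zip(q,(x0,y0))),2,c,-1)
for t,r in ((.02525,.00275),(.02375,.00725),(-.02525,.00725)):
    for g in range(0,360,30): m(c0+u*t+v*r*np.cos(np.radians(g))+w*r*np.sin(np.radians(g)),(0,0,255))
cv2.imwrite(f"pics/{nm}.png",o); print(p.round(4),round(st["grip_width"],3))
E
python3 held.py y1 1; python3 ins.py 2 1
```

```text
[ 0.4499 -0.2362  0.14  ] 0.157
pos [ 0.4499 -0.2362  0.14  ]
[[-0.0, 1.0, -0.0], [0.0, -0.0, -1.0], [-1.0, -0.0, -0.0]]
go over (tool cm, canonical yaw): ty 17.08 tz -27.52, then wz 28.6 deg; e z=0.0791 x,y target 0.6207 0.039
down tx 2.50 ty -1.37 -> x 0.6207 z 0.0506
push tx -0.62 ty -1.24 -> x 0.6069 z 0.0501
rot wz -7.16 tx 0.27 ty 0.10 -> x 0.6091 z 0.0482
rot wz -7.16 tx 0.27 ty 0.09 -> x 0.6109 z 0.0460
rot wz -7.16 tx 0.29 ty 0.08 -> x 0.6124 z 0.0434
rot wz -7.16 tx 0.37 ty 0.06 -> x 0.6134 z 0.0399
```

View pics/y1.png

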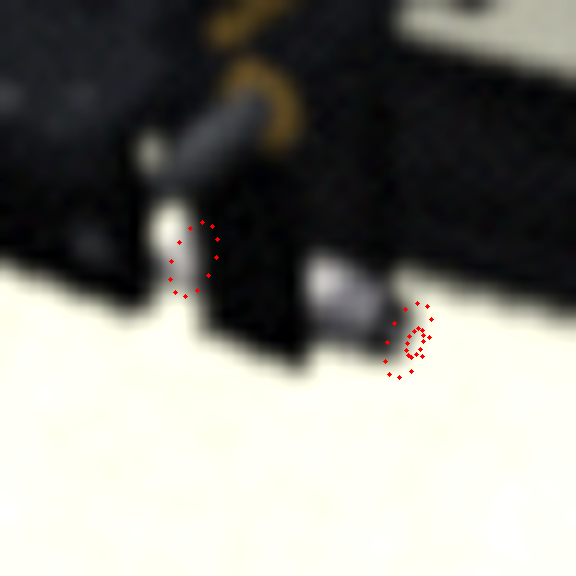

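Emit:
jog_arm --pt "0 0 0 0 3.4 -5.5 1" --pt "0 0 0 0 3.4 -5.5 1" --pt "0 0 0 0 3.4 -5.5 1" --pt "0 0 0 0 3.4 -5.5 1" --pt "0 0 0 0 3.4 -5.5 1" --pt "0 0 0 0 0 0 1" --pt "0 0 0 0 0 0 1"

```text
time: 30.95
position: [0.6144, 0.0291, 0.1396]
tool_rot: [1.208, 1.21, -1.21]
ft_force: [0.4, -1.2, -0.3]
grip_width: 0.157
```

```bash
python3 held.py y2 1
```

```text
[0.6143 0.0279 0.1397] 0.155
```

View pics/y2.png

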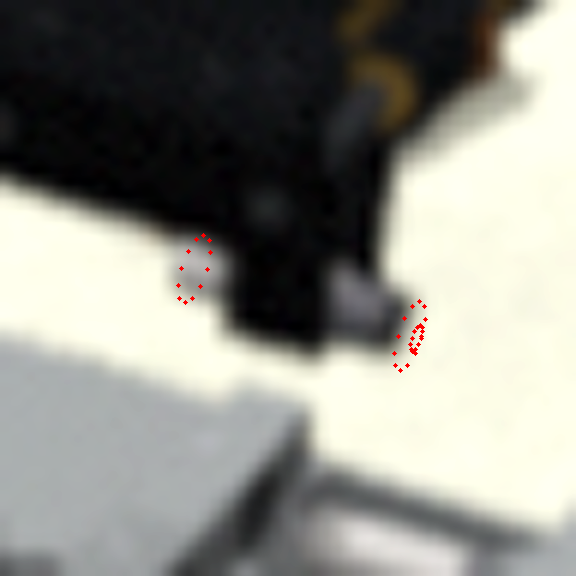

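```bash
python3 ins.py 2 1 2
```

```text
pos [0.6143 0.0279 0.1397]
[[-0.001, 1.0, -0.002], [-0.001, -0.002, -1.0], [-1.0, -0.001, 0.001]]
go over (tool cm, canonical yaw): ty 0.82 tz -1.11, then wz 28.6 deg; e z=0.0801 x,y target 0.6225 0.039
down tx 2.50 ty -1.37 -> x 0.6225 z 0.0516
push tx -0.62 ty -1.24 -> x 0.6087 z 0.0511
rot wz -7.16 tx 0.30 ty 0.10 -> x 0.6109 z 0.0489
rot wz -7.16 tx 0.29 ty 0.09 -> x 0.6128 z 0.0465
rot wz -7.16 tx 0.31 ty 0.08 -> x 0.6143 z 0.0437
rot wz -7.16 tx 0.39 ty 0.06 -> x 0.6154 z 0.0399
```

Emit:
jog_arm --pt "0 0 0 0 0.9 -1.05 1" --pt "0 0 9.5 0 0 0 1" --pt "0 0 9.5 0 0 0 1" --pt "0 0 9.6 0 0 0 1" --pt "0 0 0 2.7 -1.45 0 1" --pt "0 0 0 2.6 -1.4 0 1" --pt "0 0 0 1.2 -0.68 0 1" --pt "0 0 0 0.8 -0.45 0 1" --pt "0 0 0 0 0 0 1" --pt "0 0 0 0 0 0 1"

```text
time: 32.25
position: [0.6244, 0.04, 0.0579]
tool_rot: [1.406, 0.832, -0.834]
ft_force: [0.1, -0.1, 0.7]
grip_width: 0.158
```

```bash
python3 look.py z scene 290 110 100 100 6
```

```text
32.3 [0.6244 0.0399 0.058 ] [[0.48, 0.877, -0.001], [-0.001, -0.001, -1.0], [-0.877, 0.48, 0.0]] [ 0.2  0.2 -0. ] 0.155
```

View pics/z.png

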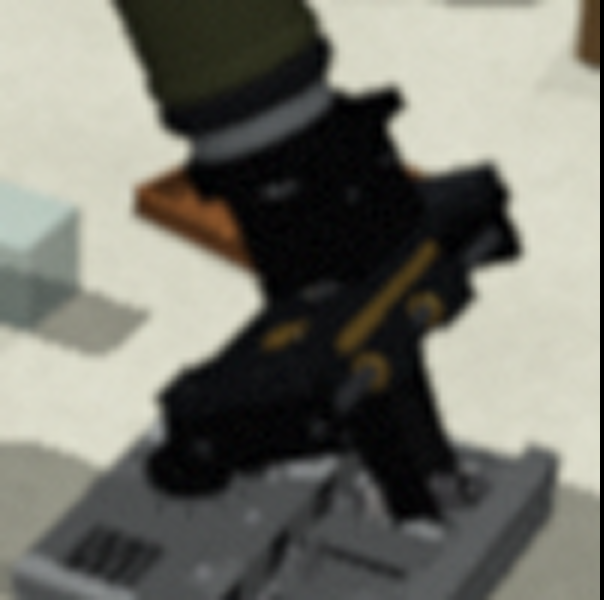

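Emit:
jog_arm --pt "0 0 0 0.56 -0.31 0.12 1" --pt "0 0 0 -0.2 -0.4 0 1" --pt "0 0 0 -0.25 -0.5 0 1" --pt "0 0 0 -0.25 -0.48 0 1" --pt "0 0 0 0 0 0 1" --pt "0 0 0 0 0 0 1"

```text
time: 33.05
position: [0.6089, 0.0384, 0.0508]
tool_rot: [1.406, 0.832, -0.834]
ft_force: [6.3, -1.7, -3.6]
grip_width: 0.158
```

Emit:
jog_arm --pt "0 0 0 0.05 0.09 0 1" --pt "0 0 0 0 0 0 1" --pt "0 0 0 0 0 0 1"

```text
time: 33.42
position: [0.6099, 0.0384, 0.0507]
tool_rot: [1.406, 0.832, -0.834]
ft_force: [5.2, -2.0, -2.0]
grip_width: 0.16
```

```bash
python3 look.py z1 scene 320 140 60 60 10
```

```text
33.475 [0.61   0.0384 0.0508] [[0.48, 0.877, -0.001], [-0.001, -0.001, -1.0], [-0.877, 0.48, -0.0]] [ 6.1 -1.1 -2.6] 0.157
```

View pics/z1.png

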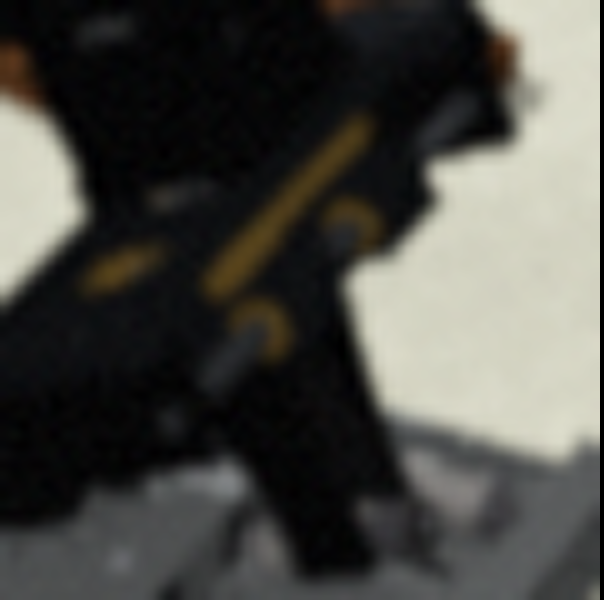

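Emit:
jog_arm --pt "0 0 -7.2 0.27 0.08 0 1" --pt "0 0 -7.1 0.29 0.07 0 1" --pt "0 0 0 0 0 0 1" --pt "0 0 -7.2 0.31 0.08 0 1" --pt "0 0 0 0 0 0 1"

```text
time: 34.1
position: [0.6179, 0.0389, 0.0438]
tool_rot: [1.27, 1.114, -1.114]
ft_force: [3.6, 0.2, 1.2]
grip_width: 0.161
```

Emit:
jog_arm --pt "0 0 -7.1 0.38 0.06 0 1" --pt "0 0 0 0 0 0 1" --pt "0 0 0 0 0 0 1"

```text
time: 34.48
position: [0.6178, 0.0393, 0.0398]
tool_rot: [1.213, 1.206, -1.205]
ft_force: [5.6, 0.1, -1.6]
grip_width: 0.159
```

```bash
python3 look.py z2 scene 320 140 60 60 10
```

```text
34.525 [0.6176 0.0393 0.0398] [[0.005, 1.0, -0.001], [0.001, -0.001, -1.0], [-1.0, 0.005, -0.001]] [ 4.8  0.2 -1.2] 0.163
```

View pics/z2.png

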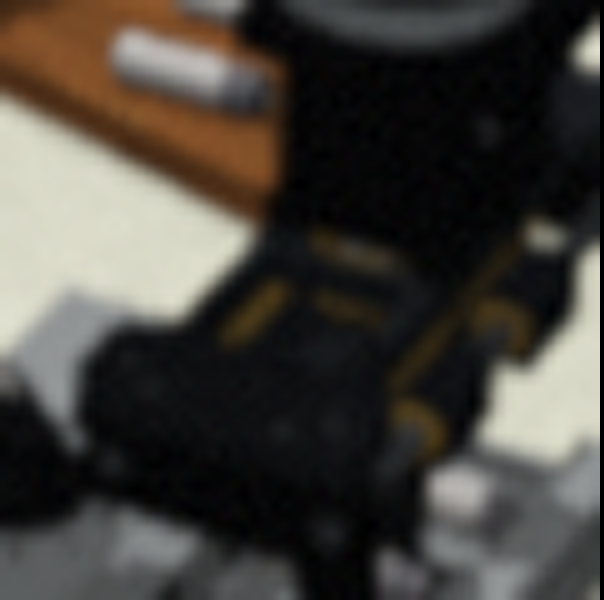

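Emit:
jog_arm --pt "0 0 0 0 0.3 0 1" --pt "0 0 0 0 0.2 0 1" --pt "0 0 0 0 0 0 1" --pt "0 0 0 0 0 0 1.8" --pt "0 0 0 0 0 0 2.2"

```text
time: 35.15
position: [0.6186, 0.0382, 0.038]
tool_rot: [1.207, 1.211, -1.214]
ft_force: [1.1, 0.0, 0.1]
grip_width: 0.227
```

Emit:
jog_arm --pt "0 0 0 -3 0 0 2.2" --pt "0 0 0 -5 0 0 3" --pt "0 0 0 -3 0 0 3" --pt "0 0 0 0 -2.4 4.7 3" --pt "0 0 0 0 -2.4 4.7 3" --pt "0 0 0 0 -2.4 4.7 3" --pt "0 0 0 0 -2.4 4.7 3" --pt "0 0 0 0 -2.4 4.7 3" --pt "0 0 0 0 -2.4 4.6 3" --pt "0 0 0 0 0 0 3"

```text
time: 36.4
position: [0.472, -0.247, 0.1481]
tool_rot: [1.214, 1.207, -1.22]
ft_force: [0.6, 0.2, 0.2]
grip_width: 0.345
```

```bash
python3 look.py w2 scene 290 150 100 85 8; python3 - <<'E'
from h import *
print(get_state()["joint_positions"].round(2))
for n in ("scene","top"):
    im,d=get_image(n); findcells(n,im,d); cv2.imwrite(f"pics/w2b{n}.png",im[:,:,::-1])
E
```

```text
36.45 [ 0.4737 -0.244   0.1483] [[-0.003, 1.0, -0.006], [0.001, -0.006, -1.0], [-1.0, -0.003, -0.001]] [0.  1.  0.1] 0.346
[ 0.86  0.17 -0.48  1.84  0.09  1.15 -1.22]
scene [198 270] area 129 c [ 0.4223 -0.3595] W-mean [ 0.4236 -0.3607] ang -80.9 size [14.4 51.4] sat 10.0 V+- 73 142
scene [243 291] area 156 c [ 0.5459 -0.361 ] W-mean [ 0.5472 -0.363 ] ang -104.0 size [52.8 15.2] sat 10.0 V+- 88 152
```

View pics/w2.png

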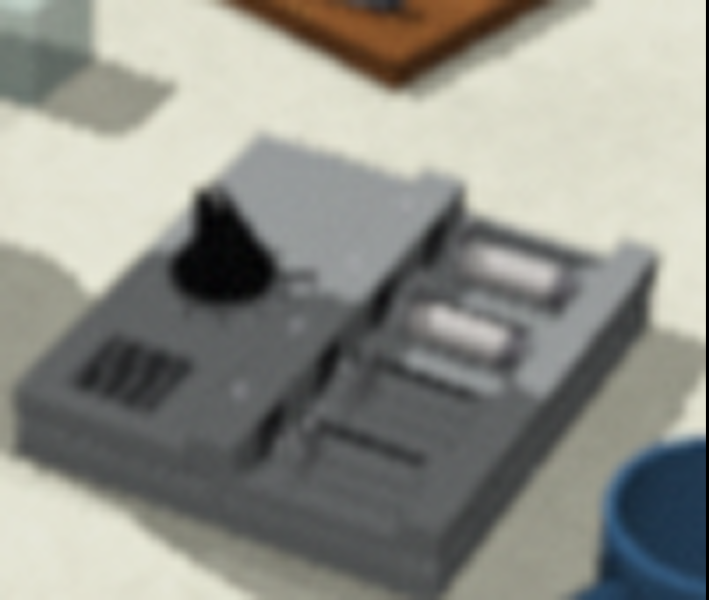

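```bash
python3 - <<'E'
from h import *
print(onplane("top",[(405,267),(437,231)],.007), onplane("scene",[(175,253),(182,298)],.007))
E
```

```text
[[ 0.34058786 -0.3393354   0.007     ]
 [ 0.44998273 -0.4411798   0.007     ]] [[ 0.34113391 -0.34196414  0.007     ]
 [ 0.44655264 -0.43891308  0.007     ]]
```

Emit:
jog_arm --pt "0 0 0 0 -2.7 5.6 3" --pt "0 0 0 0 -2.7 5.6 3" --pt "-10.7 0 0 0 0 0 3" --pt "-10.7 0 0 0 0 0 3" --pt "-10.7 0 0 0 0 0 3" --pt "-10.7 0 0 0 0 0 3" --pt "-10.7 0 0 0 0 0 3" --pt "-10.7 0 0 0 0 0 3" --pt "-10.7 0 0 0 0 0 3" --pt "-10.7 0 0 0 0 0 3"

```text
time: 37.8
position: [0.4232, -0.3521, 0.1489]
tool_rot: [0.054, 1.571, -0.053]
ft_force: [0.1, -0.4, -0.1]
grip_width: 0.343
```

Emit:
jog_arm --pt "-10.7 0 0 0 0 0 3" --pt "-2.8 0 0 4 0 0 3" --pt "0 0 0 3 0 0 3" --pt "0 0 0 0 0 0 3" --pt "0 0 0 0 0 0 3"

```text
time: 38.42
position: [0.4233, -0.3536, 0.0802]
tool_rot: [-0.126, 1.566, 0.125]
ft_force: [0.3, 0.2, -0.1]
grip_width: 0.348
```

```bash
python3 mk.py x2 .420 -.356 -81
```

```text
[ 0.4235 -0.3541  0.0806] [[0.002, -0.158, 0.987], [-0.001, 0.987, 0.158], [-1.0, -0.002, 0.002]]
shift to cell in tool cm: ty -0.14 tz -0.37 down 5.91 yaw of tool y 99.1
```

View pics/x2.png

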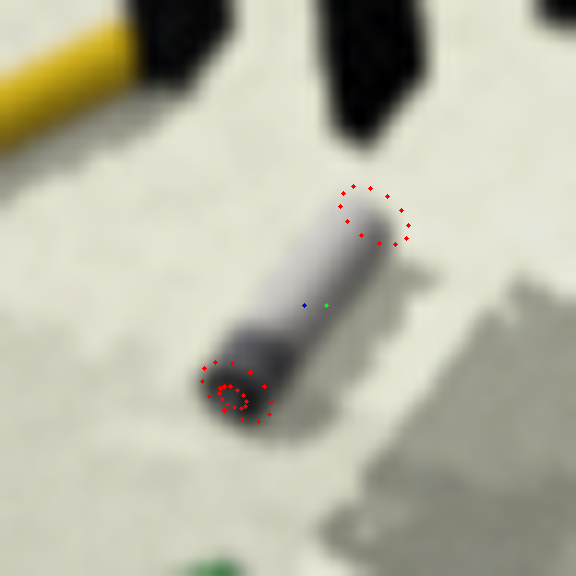

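Emit:
jog_arm --pt "0 0 0 3 -0.35 -0.4 3" --pt "0 0 0 2.0 0 0 3" --pt "0 0 0 0.9 0 0 3" --pt "0 0 0 0 0 0 3" --pt "0 0 0 0 0 0 2" --pt "0 0 0 0 0 0 1" --pt "0 0 0 0 0 0 1" --pt "0 0 0 0 0 0 1" --squeeze 10

```text
time: 39.48
position: [0.419, -0.3583, 0.0205]
tool_rot: [-0.124, 1.567, 0.123]
ft_force: [0.5, 0.1, 2.0]
grip_width: 0.161
```

Emit:
jog_arm --pt "0 0 0 0 0 0 1" --pt "0 0 0 -6 0 0 1" --pt "0 0 0 -5.9 0 0 1" --pt "-10.7 0 0 0 0 0 1" --pt "-10.7 0 0 0 0 0 1" --pt "-10.7 0 0 0 0 0 1" --pt "-10.7 0 0 0 0 0 1" --pt "-10.7 0 0 0 0 0 1" --pt "-10.7 0 0 0 0 0 1" --pt "-10.7 0 0 0 0 0 1" --squeeze 30

```text
time: 40.72
position: [0.4182, -0.358, 0.1387]
tool_rot: [-1.135, 1.255, 1.136]
ft_force: [-0.4, -0.0, 0.1]
grip_width: 0.16
```

```bash
python3 - <<'E'
from h import *
st=get_state();M=R.from_rotvec(st["tool_rot"]).as_matrix();print(np.degrees(np.arctan2(M[1,1],M[0,1])),st["joint_positions"].round(2))
E
python3 ins.py 1 -1
```

```text
174.2841397163902 [ 1.31  0.26 -0.74  1.81  0.19  1.15  1.98]
pos [ 0.4182 -0.358   0.1387]
[[-0.001, -0.995, 0.1], [0.0, 0.1, 0.995], [-1.0, 0.001, 0.0]]
go over (tool cm, canonical yaw): ty -20.25 tz 35.30, then wz -28.6 deg; e z=0.0791 x,y target 0.6207 -0.005
down tx 2.50 ty 1.37 -> x 0.6207 z 0.0506
push tx -0.62 ty 1.24 -> x 0.6069 z 0.0501
rot wz 7.16 tx 0.27 ty -0.10 -> x 0.6091 z 0.0482
rot wz 7.16 tx 0.27 ty -0.09 -> x 0.6109 z 0.0460
rot wz 7.16 tx 0.29 ty -0.08 -> x 0.6124 z 0.0434
rot wz 7.16 tx 0.37 ty -0.06 -> x 0.6134 z 0.0399
```

Emit:
jog_arm --pt "-5.7 0 0 0 0 0 1" --pt "0 0 0 0 -2.8 5.0 1" --pt "0 0 0 0 -2.8 5.0 1" --pt "0 0 0 0 -2.8 5.0 1" --pt "0 0 0 0 -2.8 5.0 1" --pt "0 0 0 0 -2.8 5.0 1" --pt "0 0 0 0 -2.8 5.0 1" --pt "0 0 0 0 -2.8 5.0 1" --pt "0 0 0 0 0 0 1" --pt "0 0 0 0 0 0 1"

```text
time: 41.98
position: [0.6164, -0.0099, 0.1385]
tool_rot: [-1.205, 1.214, 1.206]
ft_force: [-0.4, 0.1, 0.1]
grip_width: 0.16
```

```bash
python3 held.py y3 -1 13.6; python3 ins.py 1 -1|head -3
```

```text
[ 0.6164 -0.0112  0.1385] 0.155
pos [ 0.6164 -0.0112  0.1385]
[[-0.001, -1.0, 0.008], [-0.001, 0.008, 1.0], [-1.0, 0.001, -0.001]]
go over (tool cm, canonical yaw): ty -0.44 tz 0.62, then wz -28.6 deg; e z=0.0791 x,y target 0.6207 -0.005
```

View pics/y3.png

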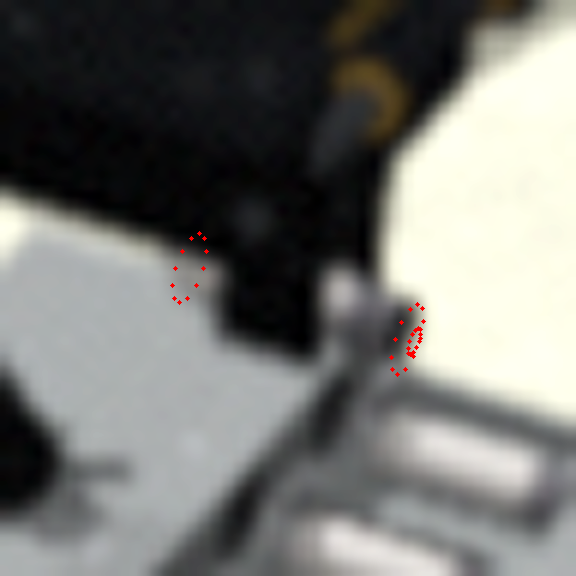

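Emit:
jog_arm --pt "0 0 0 0 -0.6 0.62 1" --pt "0 0 -9.5 0 0 0 1" --pt "0 0 -9.5 0 0 0 1" --pt "0 0 -9.6 0 0 0 1" --pt "0 0 0 2.7 1.45 0 1" --pt "0 0 0 2.5 1.35 0 1" --pt "0 0 0 1.2 0.68 0 1" --pt "0 0 0 0.8 0.45 0 1" --pt "0 0 0 0 0 0 1" --pt "0 0 0 0 0 0 1"

```text
time: 43.28
position: [0.6235, -0.0034, 0.0579]
tool_rot: [-1.402, 0.837, 0.828]
ft_force: [-0.1, -0.9, -0.1]
grip_width: 0.157
```

```bash
python3 look.py z3 scene 290 110 100 100 6
```

```text
43.325 [ 0.6235 -0.0033  0.058 ] [[0.48, -0.877, 0.006], [-0.003, 0.006, 1.0], [-0.877, -0.48, -0.0]] [-0.4  0.6 -0.7] 0.158
```

View pics/z3.png

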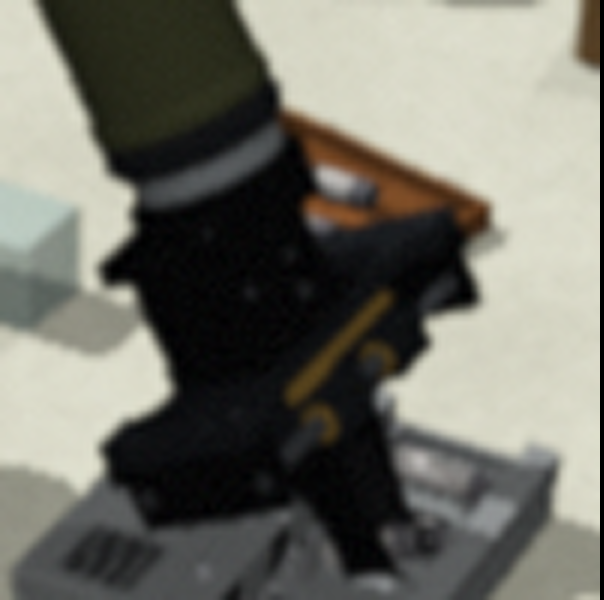

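Emit:
jog_arm --pt "0 0 0 0.66 0.36 -0.18 1" --pt "0 0 0 -0.2 0.4 0 1" --pt "0 0 0 -0.25 0.45 0 1" --pt "0 0 0 -0.25 0.45 0 1" --pt "0 0 0 0 0 0 1" --pt "0 0 0 0 0 0 1"

```text
time: 44.08
position: [0.6088, -0.0051, 0.0502]
tool_rot: [-1.402, 0.837, 0.828]
ft_force: [5.1, -1.5, -3.2]
grip_width: 0.158
```

Emit:
jog_arm --pt "0 0 7.2 0.26 -0.05 0 1" --pt "0 0 7.1 0.28 -0.07 0 1" --pt "0 0 0 0 0 0 1" --pt "0 0 7.2 0.3 -0.07 0 1" --pt "0 0 0 0 0 0 1"

```text
time: 44.7
position: [0.6162, -0.0047, 0.0433]
tool_rot: [-1.261, 1.116, 1.11]
ft_force: [5.8, -0.8, 0.4]
grip_width: 0.156
```

Emit:
jog_arm --pt "0 0 7.1 0.38 -0.06 0 1" --pt "0 0 0 0 0 0 1" --pt "0 0 0 0 0 0 1"

```text
time: 45.08
position: [0.6161, -0.0046, 0.0396]
tool_rot: [-1.207, 1.208, 1.201]
ft_force: [5.7, -0.6, 1.2]
grip_width: 0.157
```

```bash
python3 look.py z4 scene 310 140 60 60 10
```

```text
45.125 [ 0.616  -0.0045  0.0397] [[0.006, -1.0, 0.006], [0.001, 0.006, 1.0], [-1.0, -0.006, 0.001]] [ 5.5 -0.   1.1] 0.162
```

View pics/z4.png

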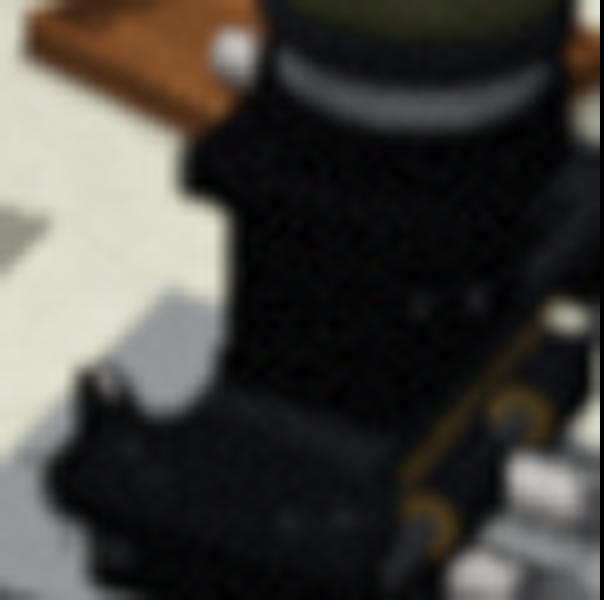

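Emit:
jog_arm --pt "0 0 0 0.07 -0.3 0 1" --pt "0 0 0 0 -0.3 0 1" --pt "0 0 0 0 0 0 1" --pt "0 0 0 0 0 0 1.8" --pt "0 0 0 0 0 0 2.2"

```text
time: 45.75
position: [0.6179, -0.002, 0.0391]
tool_rot: [-1.203, 1.212, 1.209]
ft_force: [-5.2, 4.6, 8.7]
grip_width: 0.23
```

Emit:
jog_arm --pt "0 0 0 -3 0 0 2.2" --pt "0 0 0 -5 0 0 3" --pt "0 0 0 -3 0 0 3" --pt "0 0 0 0 1.1 -5.1 3" --pt "0 0 0 0 1.1 -5.1 3" --pt "0 0 0 0 1.1 -5.1 3" --pt "0 0 0 0 1.1 -5.1 3" --pt "0 0 0 0 1.1 -5.1 3" --pt "0 0 0 0 1.1 -5.1 3" --pt "0 0 0 0 1.1 -5.1 3"

```text
time: 47.0
position: [0.5387, -0.3621, 0.1472]
tool_rot: [-1.203, 1.213, 1.207]
ft_force: [1.3, 0.3, 0.3]
grip_width: 0.35
```

Emit:
jog_arm --pt "10.7 0 0 0 0 0 3" --pt "10.7 0 0 0 0 0 3" --pt "10.7 0 0 0 0 0 3" --pt "10.7 0 0 0 0 0 3" --pt "10.7 0 0 0 0 0 3" --pt "10.7 0 0 0 0 0 3" --pt "10.7 0 0 0 0 0 3" --pt "10.7 0 0 0 0 0 3" --pt "10.7 0 0 0 0 0 3" --pt "7.2 0 0 0 0 0 3"

```text
time: 48.25
position: [0.5392, -0.3603, 0.1469]
tool_rot: [0.195, 1.565, -0.192]
ft_force: [-0.6, -0.1, 0.6]
grip_width: 0.347
```

```bash
python3 mk.py x3 .543 -.360 -103.5;  python3 look.py w3 scene 290 150 100 85 8; python3 - <<'E'
from h import *
for n in ("scene",):
    im,d=get_image(n); findcells(n,im,d)
E
```

```text
[ 0.5393 -0.3603  0.147 ] [[-0.003, 0.247, 0.969], [0.002, 0.969, -0.247], [-1.0, 0.001, -0.003]]
shift to cell in tool cm: ty 0.12 tz 0.35 down 12.55 yaw of tool y 75.7
48.35 [ 0.5394 -0.3605  0.1471] [[-0.002, 0.24, 0.971], [0.001, 0.971, -0.24], [-1.0, 0.001, -0.003]] [ 0.4 -0.7 -0.7] 0.344
scene [243 291] area 153 c [ 0.546  -0.3618] W-mean [ 0.5472 -0.3633] ang -104.3 size [52.2 14.8] sat 9.0 V+- 91 163
```

View pics/x3.png

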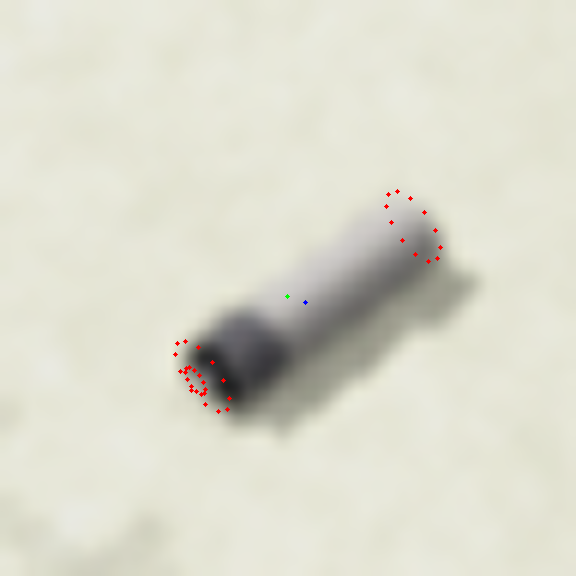

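View pics/w3.png

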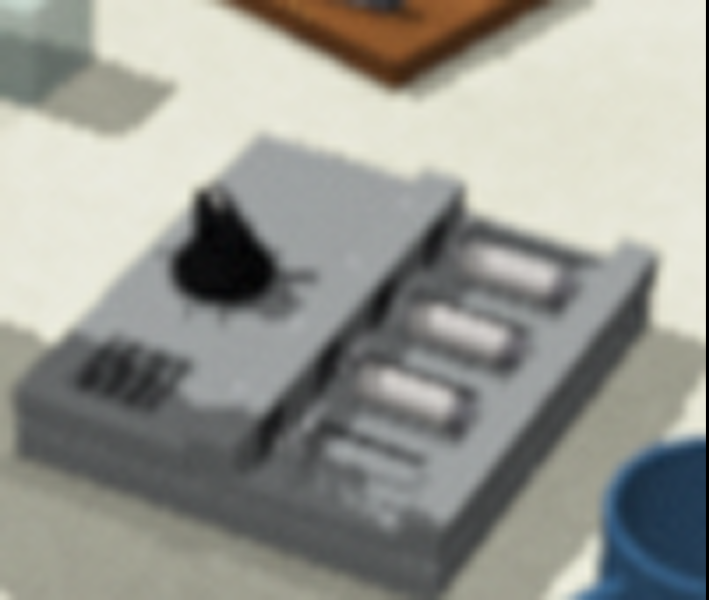

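Emit:
jog_arm --pt "0 0 0 4 0.3 0.36 3" --pt "0 0 0 4 0 0 3" --pt "0 0 0 3 0 0 3" --pt "0 0 0 1.5 0 0 3" --pt "0 0 0 0 0 0 3" --pt "0 0 0 0 0 0 2" --pt "0 0 0 0 0 0 1" --pt "0 0 0 0 0 0 1" --pt "0 0 0 0 0 0 1" --squeeze 10

```text
time: 49.52
position: [0.5454, -0.3599, 0.0241]
tool_rot: [0.189, 1.561, -0.191]
ft_force: [0.2, -0.6, 5.7]
grip_width: 0.159
```

Emit:
jog_arm --pt "0 0 0 0 0 0 1" --pt "0 0 0 -6 0 0 1" --pt "0 0 0 -5.9 0 0 1" --pt "-10.7 0 0 0 0 0 1" --pt "-10.7 0 0 0 0 0 1" --pt "-10.7 0 0 0 0 0 1" --pt "-10.7 0 0 0 0 0 1" --pt "-10.7 0 0 0 0 0 1" --pt "-10.7 0 0 0 0 0 1" --pt "-10.7 0 0 0 0 0 1" --squeeze 30

```text
time: 50.78
position: [0.5446, -0.3594, 0.1415]
tool_rot: [-0.834, 1.405, 0.835]
ft_force: [-0.0, 0.5, 0.5]
grip_width: 0.157
```

Emit:
jog_arm --pt "-10.7 0 0 0 0 0 1" --pt "-10.7 0 0 0 0 0 1" --pt "-7.5 0 0 0 0 0 1" --pt "0 0 0 0 0 0 1" --pt "0 0 0 0 0 0 1"

```text
time: 51.4
position: [0.5447, -0.3595, 0.1418]
tool_rot: [-1.206, 1.211, 1.207]
ft_force: [0.0, 0.1, -1.0]
grip_width: 0.155
```

```bash
python3 ins.py 0 -1|head -3
```

```text
pos [ 0.5447 -0.3595  0.1418]
[[-0.0, -1.0, 0.003], [0.0, 0.003, 1.0], [-1.0, 0.0, 0.0]]
go over (tool cm, canonical yaw): ty -7.60 tz 31.05, then wz -28.6 deg; e z=0.0791 x,y target 0.6207 -0.049
```

Emit:
jog_arm --pt "0 0 0 0 -1.2 5.0 1" --pt "0 0 0 0 -1.2 5.0 1" --pt "0 0 0 0 -1.2 5.0 1" --pt "0 0 0 0 -1.2 5.0 1" --pt "0 0 0 0 -1.2 5.0 1" --pt "0 0 0 0 -1.2 5.0 1" --pt "0 0 0 0 0 0 1" --pt "0 0 0 0 0 0 1"

```text
time: 52.4
position: [0.6172, -0.0601, 0.1419]
tool_rot: [-1.209, 1.211, 1.208]
ft_force: [0.1, -1.2, -0.6]
grip_width: 0.157
```

```bash
python3 held.py y4 -1 15;  python3 ins.py 0 -1|head -3
```

```text
[ 0.6171 -0.0612  0.1418] 0.159
pos [ 0.6171 -0.0612  0.1418]
[[-0.0, -1.0, 0.003], [-0.001, 0.003, 1.0], [-1.0, 0.0, -0.001]]
go over (tool cm, canonical yaw): ty -0.36 tz 1.22, then wz -28.6 deg; e z=0.0791 x,y target 0.6207 -0.049
```

View pics/y4.png

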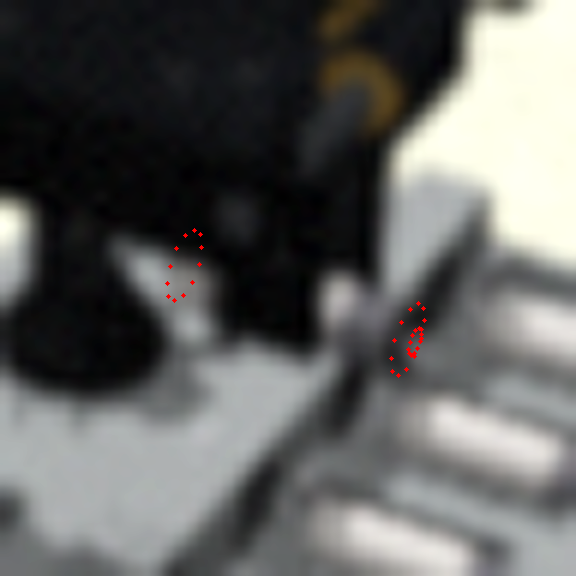

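Emit:
jog_arm --pt "0 0 0 0 -0.55 1.05 1" --pt "0 0 -9.5 0 0 0 1" --pt "0 0 -9.5 0 0 0 1" --pt "0 0 -9.6 0 0 0 1" --pt "0 0 0 2.7 1.45 0 1" --pt "0 0 0 2.6 1.4 0 1" --pt "0 0 0 1.3 0.73 0 1" --pt "0 0 0 0.8 0.45 0 1" --pt "0 0 0 0 0 0 1" --pt "0 0 0 0 0 0 1"

```text
time: 53.7
position: [0.6235, -0.049, 0.0586]
tool_rot: [-1.405, 0.834, 0.832]
ft_force: [-0.3, -0.3, -1.0]
grip_width: 0.157
```

```bash
python3 look.py z5 scene 290 110 100 100 6
```

```text
53.75 [ 0.6235 -0.0491  0.0587] [[0.48, -0.877, 0.001], [-0.001, 0.001, 1.0], [-0.877, -0.48, -0.0]] [-0.  -0.  -0.2] 0.157
```

View pics/z5.png

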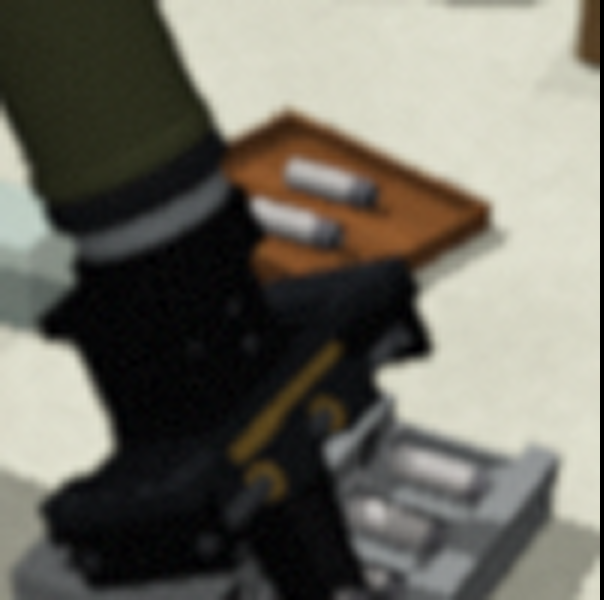

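Down 7 mm, then push the plate back (−15 mm in x).

Emit:
jog_arm --pt "0 0 0 0.64 0.35 0 1" --pt "0 0 0 -0.2 0.4 0 1" --pt "0 0 0 -0.27 0.48 0 1" --pt "0 0 0 -0.27 0.48 0 1" --pt "0 0 0 0 0 0 1" --pt "0 0 0 0 0 0 1"

```text
time: 54.5
position: [0.6079, -0.0492, 0.051]
tool_rot: [-1.405, 0.834, 0.832]
ft_force: [3.7, -1.8, 2.1]
grip_width: 0.162
```

Emit:
jog_arm --pt "0 0 0 -0.1 0.2 0 1" --pt "0 0 0 0 0 0 1" --pt "0 0 0 0 0 0 1"

```text
time: 54.88
position: [0.6061, -0.0491, 0.0511]
tool_rot: [-1.405, 0.833, 0.832]
ft_force: [6.0, -1.9, 0.9]
grip_width: 0.159
```

```bash
python3 look.py z6 scene 315 170 60 60 10 ; python3 -c "
from h import *
for i in range(3):
    get_image('top'); print(get_state()['ft_force'].round(1),get_state()['position'].round(4))"
```

```text
54.925 [ 0.6061 -0.0492  0.0511] [[0.481, -0.877, 0.001], [-0.0, 0.001, 1.0], [-0.877, -0.481, 0.0]] [ 5.2 -0.6  0.2] 0.159
[ 5.3 -0.1  1.1] [ 0.6061 -0.0491  0.0511]
[ 6.2 -0.5  0.5] [ 0.6061 -0.0492  0.0511]
[ 6.5 -0.3  1. ] [ 0.6061 -0.0491  0.0511]
```

View pics/z6.png

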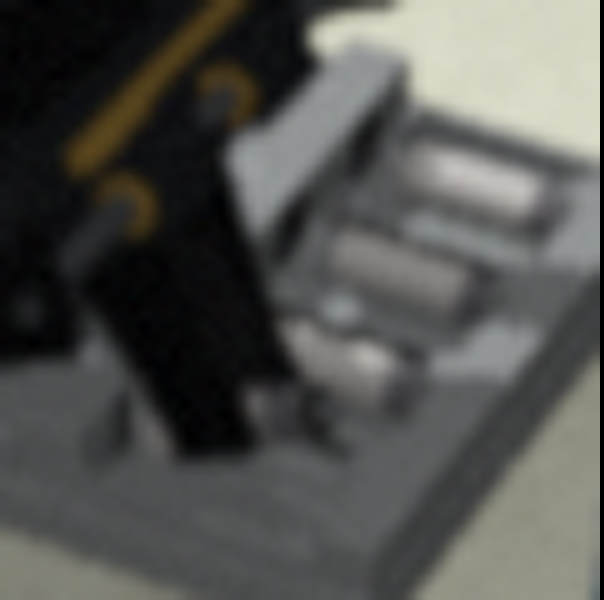

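Emit:
jog_arm --pt "0 0 7.2 0.26 -0.1 0 1" --pt "0 0 7.1 0.27 -0.09 0 1" --pt "0 0 0 0 0 0 1" --pt "0 0 7.2 0.28 -0.08 0 1" --pt "0 0 0 0 0 0 1"

```text
time: 55.7
position: [0.6135, -0.0487, 0.0444]
tool_rot: [-1.265, 1.115, 1.115]
ft_force: [5.7, -0.3, 2.2]
grip_width: 0.158
```

Emit:
jog_arm --pt "0 0 7.1 0.36 -0.06 0 1" --pt "0 0 0 0 0 0 1" --pt "0 0 0 0 0 0 1"

```text
time: 56.08
position: [0.6149, -0.0486, 0.0418]
tool_rot: [-1.211, 1.204, 1.204]
ft_force: [8.2, 0.0, 3.2]
grip_width: 0.159
```

```bash
python3 look.py z7 scene 315 170 60 60 10
```

```text
56.125 [ 0.6148 -0.0486  0.0418] [[0.007, -1.0, 0.0], [0.001, 0.0, 1.0], [-1.0, -0.007, 0.001]] [ 8.2 -0.2  4.9] 0.157
```

View pics/z7.png

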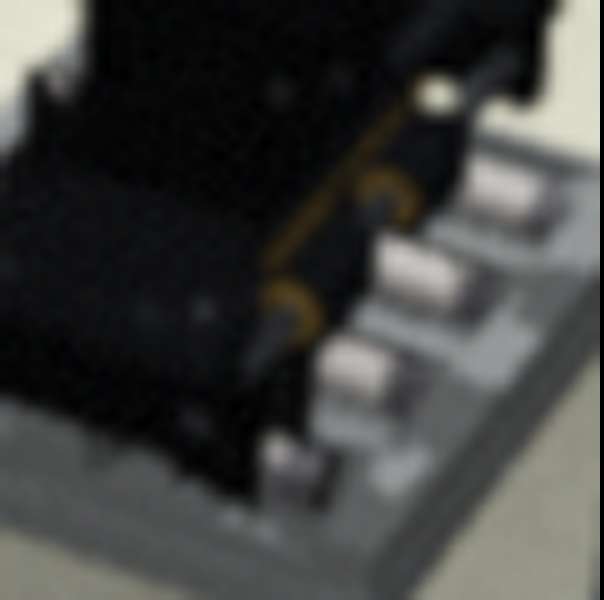

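Emit:
jog_arm --pt "0 0 0 0 -0.3 0 1" --pt "0 0 0 0 0 0 1" --pt "0 0 0 0 0 0 1"

```text
time: 56.5
position: [0.6151, -0.0486, 0.0417]
tool_rot: [-1.21, 1.209, 1.208]
ft_force: [1.3, -0.3, 9.4]
grip_width: 0.158
```

Emit:
jog_arm --pt "0 0 0 0 -0.3 0 1" --pt "0 0 0 0 0 0 1" --pt "0 0 0 0 0 0 1"

```text
time: 56.88
position: [0.6174, -0.0486, 0.0417]
tool_rot: [-1.209, 1.21, 1.209]
ft_force: [-2.5, -0.5, 11.2]
grip_width: 0.158
```

```bash
python3 look.py z8 scene 315 170 60 60 10
```

```text
56.925 [ 0.6174 -0.0486  0.0417] [[-0.001, -1.0, 0.0], [-0.001, 0.0, 1.0], [-1.0, 0.001, -0.001]] [-2.4  0.1 10.6] 0.157
```

View pics/z8.png

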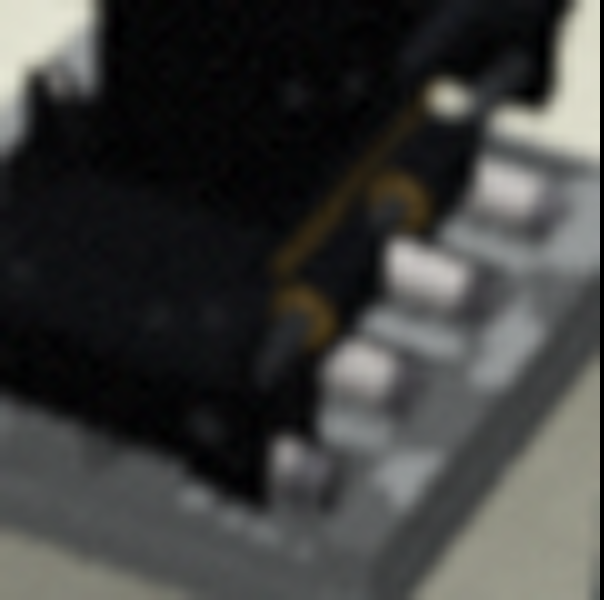

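Emit:
jog_arm --pt "0 0 0 -0.1 -0.05 0 1" --pt "0 0 0 0 0 0 1" --pt "0 0 0 0 0 0 1"

```text
time: 57.3
position: [0.618, -0.0486, 0.0418]
tool_rot: [-1.209, 1.21, 1.209]
ft_force: [1.6, 0.2, 7.7]
grip_width: 0.157
```

Emit:
jog_arm --pt "0 0 0 -0.12 -0.05 0 1" --pt "0 0 0 0 0 0 1" --pt "0 0 0 0 0 0 1"

```text
time: 57.68
position: [0.6184, -0.0487, 0.042]
tool_rot: [-1.208, 1.209, 1.209]
ft_force: [4.8, 1.1, -2.4]
grip_width: 0.153
```

Emit:
jog_arm --pt "0 0 0 0 0 0 1.5" --pt "0 0 0 0 0 0 1.8" --pt "0 0 0 0 0 0 2.2" --pt "0 0 0 0 0 0 2.2"

```text
time: 58.18
position: [0.618, -0.0493, 0.0423]
tool_rot: [-1.208, 1.211, 1.209]
ft_force: [0.3, -0.8, -0.2]
grip_width: 0.244
```

Emit:
jog_arm --pt "0 0 0 -3 0 0 2.2" --pt "0 0 0 -5 0 0 3" --pt "0 0 0 -4 0 0 3" --pt "0 0 0 0 4 -4 3" --pt "0 0 0 0 4 -4 3" --pt "0 0 0 0 4 -4 3" --pt "0 0 0 0 0 -4 3" --pt "0 0 0 0 0 0 3"

```text
time: 59.18
position: [0.4968, -0.2134, 0.1624]
tool_rot: [-1.204, 1.215, 1.203]
ft_force: [-0.2, 0.2, -0.2]
grip_width: 0.345
```

```bash
python3 look.py w4 scene 290 110 100 130 5 top 245 140 90 90 5; python3 - <<'E'
from h import *
im,d=get_image("scene"); k=10; x0,y0=325,165
o=cv2.resize(im[y0:y0+60,x0:x0+70,::-1],None,fx=k,fy=k,interpolation=cv2.INTER_CUBIC); cv2.imwrite("pics/w4b.png",o)
im,d=get_image("top"); k=12; x0,y0=252,158
o=cv2.resize(im[y0:y0+45,x0:x0+65,::-1],None,fx=k,fy=k,interpolation=cv2.INTER_CUBIC); cv2.imwrite("pics/w4c.png",np.clip(o*1.4,0,255).astype(np.uint8))
E
```

```text
59.275 [ 0.4983 -0.2086  0.1625] [[-0.0, -1.0, 0.002], [0.001, 0.002, 1.0], [-1.0, 0.0, 0.001]] [-0.2  0.9  0.7] 0.345
```

View pics/w4b.png

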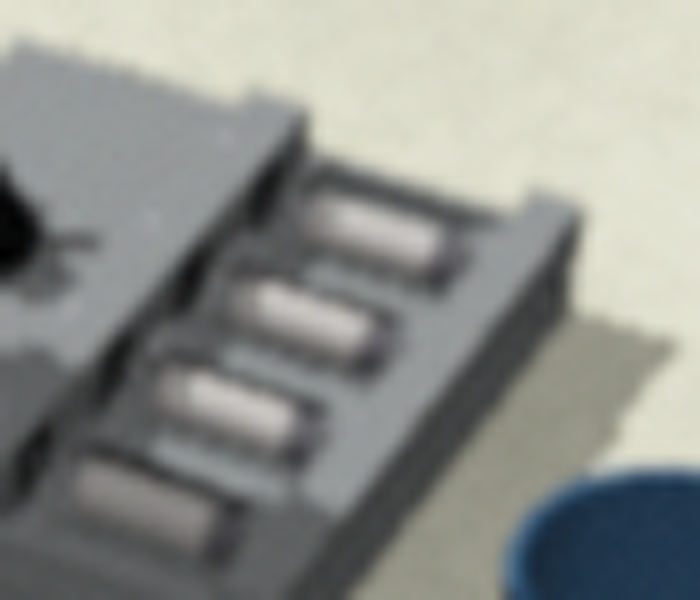

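View pics/w4c.png

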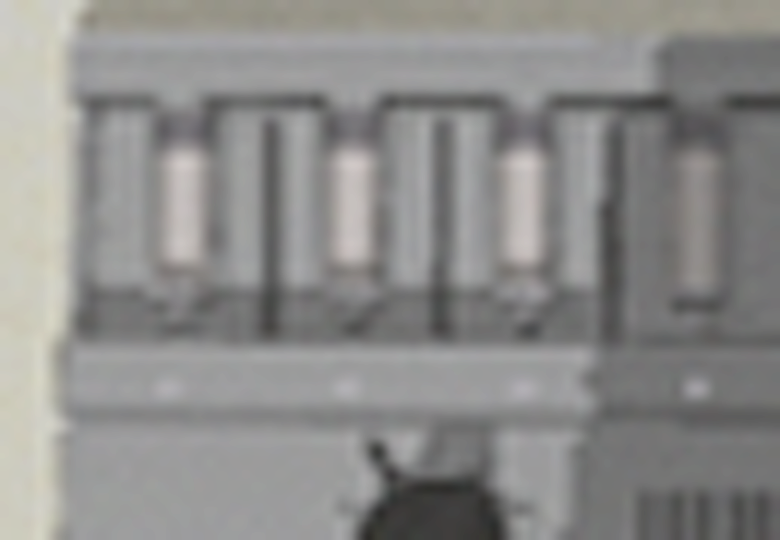

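```bash
python3 - <<'E'
from h import *
for n in ("top","scene"):
    ds=[get_image(n) for _ in range(4)]; d=np.mean([x[1] for x in ds],0); P=cloud(n,d); im=ds[0][0]
    for b,y in enumerate((-.049,-.005,.039,.083)):
        out=[]
        for x in (.600,.608,.616,.624,.632,.638):
            q=proj(n,[[x,y,.0325]])[0]; u,v=np.round(q).astype(int); out.append(round(float(np.median(P[v-1:v+2,u-1:u+2,2]))*1000,1))
        # white sleeve extents
        q=[proj(n,[[.577+.04375+t,y,.0325]])[0] for t in np.linspace(-.035,.03,40)]
        br=[int(im[int(round(b_)),int(round(a))].mean()) for a,b_ in q]
        print(n,b,out,br)
E
```

```text
top 0 [33.1, 32.1, 32.3, 31.8, 31.8, 33.3] [73, 73, 81, 81, 63, 63, 83, 100, 100, 102, 102, 99, 99, 100, 100, 98, 98, 99, 99, 100, 100, 101, 100, 100, 100, 100, 103, 103, 83, 83, 66, 66, 63, 63, 68, 68, 81, 81, 88, 85]
top 1 [33.6, 33.4, 33.1, 33.0, 31.8, 32.2] [62, 62, 89, 89, 89, 100, 100, 101, 101, 97, 97, 129, 129, 139, 139, 137, 137, 136, 135, 135, 135, 135, 135, 135, 135, 135, 140, 133, 106, 106, 82, 82, 78, 78, 89, 107, 107, 114, 114, 111]
top 2 [32.7, 32.3, 32.5, 31.9, 33.3, 34.0] [58, 72, 72, 86, 86, 96, 96, 100, 100, 98, 98, 129, 129, 141, 141, 137, 138, 138, 138, 138, 137, 137, 138, 138, 138, 138, 142, 142, 114, 114, 88, 83, 83, 93, 93, 107, 107, 112, 112, 112]
top 3 [32.0, 31.0, 31.7, 32.1, 33.4, 34.8] [71, 84, 84, 90, 90, 97, 97, 100, 100, 96, 96, 128, 140, 140, 138, 138, 136, 136, 138, 138, 136, 136, 137, 137, 138, 138, 142, 115, 115, 90, 90, 85, 85, 92, 92, 108, 108, 114, 114, 113]
scene 0 [33.5, 34.3, 34.1, 33.0, 32.8, 33.6] [31, 44, 66, 76, 76, 71, 85, 99, 104, 104, 130, 130, 124, 111, 111, 129, 129, 120, 109, 109, 126, 126, 118, 108, 131, 126, 126, 111, 86, 94, 72, 72, 60, 71, 79, 89, 89, 95, 97, 97]
scene 1 [34.0, 34.1, 33.4, 33.5, 33.3, 32.8] [34, 61, 77, 79, 79, 74, 74, 108, 122, 122, 123, 123, 178, 187, 187, 175, 175, 191, 191, 189, 174, 174, 192, 192, 189, 173, 173, 176, 176, 129, 94, 94, 103, 103, 120, 140, 139, 152, 152, 152]
scene 2 [33.8, 33.4, 33.8, 33.4, 33.3, 34.0] [44, 55, 91, 91, 90, 79, 99, 109, 109, 119, 119, 141, 190, 190, 176, 176, 160, 190, 190, 177, 177, 161, 192, 189, 176, 176, 158, 186, 157, 115, 115, 93, 103, 112, 112, 132, 147, 145, 152, 152]
scene 3 [33.2, 32.4, 33.5, 33.5, 33.1, 32.9] [37, 63, 63, 88, 88, 86, 86, 97, 114, 139, 152, 152, 161, 161, 194, 187, 187, 177, 177, 166, 193, 185, 179, 179, 170, 194, 185, 159, 159, 123, 120, 110, 110, 120, 136, 136, 147, 147, 152, 152]
```

```bash
python3 - <<'E'
from h import *
for n in ("top","scene"):
    im,_=get_image(n); q=proj(n,[[.527,.017,.064]])[0]; w=14 if n=="top" else 18; k=20; x0,y0=(q-w).astype(int)
    o=cv2.resize(im[y0:y0+2*w,x0:x0+2*w,::-1],None,fx=k,fy=k,interpolation=cv2.INTER_CUBIC)
    o=np.clip(o*1.5,0,255).astype(np.uint8)
    for a in range(0,180,10):
        pass
    cv2.circle(o,tuple(int((c-b+.5)*k) for c,b in zip(q,(x0,y0))),4,(0,0,255),-1)
    for a in (30,40,50):
        t=np.radians(a); e=proj(n,[[.527-.019*np.cos(t),.017+.019*np.sin(t),.064]])[0]; cv2.circle(o,tuple(int((c-b+.5)*k) for c,b in zip(e,(x0,y0))),4,(0,255,0),-1)
    t=2.618
    e=proj(n,[[.527-.03*np.cos(t),.017+.03*np.sin(t),.034]])[0]; cv2.circle(o,tuple(int((c-b+.5)*k) for c,b in zip(e,(x0,y0))),4,(255,255,0),-1)
    cv2.imwrite(f"pics/dial_{n}.png",cv2.resize(o,(560,560)))
E
```

```text
(no output)
```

View pics/dial_top.png

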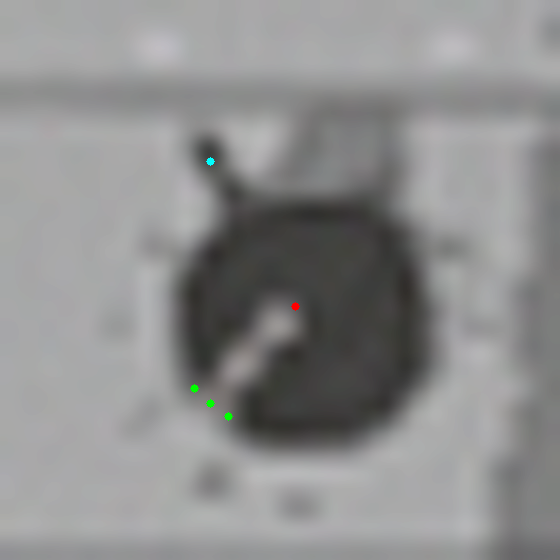

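View pics/dial_scene.png

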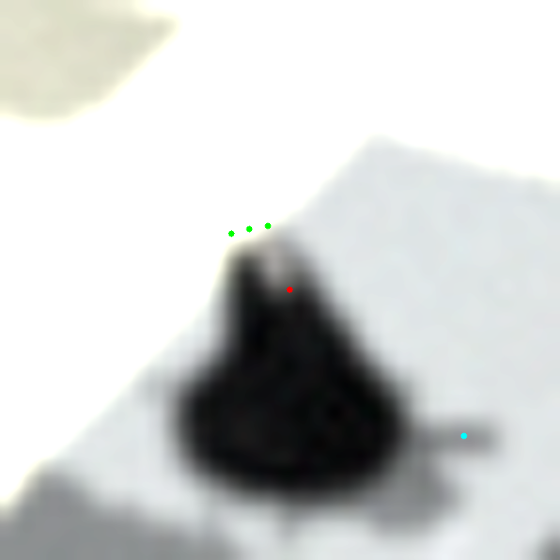

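Emit:
jog_arm --pt "0 0 0 0 -0.72 5.6 3" --pt "0 0 0 0 -0.72 5.6 3" --pt "0 0 0 0 -0.72 5.6 3" --pt "0 0 0 0 -0.72 5.6 3" --pt "10.7 0 0 0 0 0 3" --pt "10.7 0 0 0 0 0 3" --pt "10.7 0 0 0 0 0 3" --pt "10.7 0 0 0 0 0 3" --pt "0 0 0 0 0 0 3"

```text
time: 61.0
position: [0.5274, 0.015, 0.1626]
tool_rot: [-0.645, 1.473, 0.644]
ft_force: [0.0, 0.3, -0.4]
grip_width: 0.345
```

```bash
python3 mk.py dd .527 .017 137
```

```text
[0.5274 0.0151 0.1625] [[0.0, -0.735, 0.678], [-0.0, 0.678, 0.735], [-1.0, -0.0, -0.0]]
shift to cell in tool cm: ty 0.16 tz 0.12 down 14.10 yaw of tool y 137.3
```

Descend to TCP z ≈ 0.063 over the dial, stopping above for a look.

Emit:
jog_arm --pt "0 0 0 4 0.16 0.12 3" --pt "0 0 0 3 0 0 3" --pt "0 0 0 0 0 0 3" --pt "0 0 0 0 0 0 3"

```text
time: 61.55
position: [0.5278, 0.0172, 0.0936]
tool_rot: [-0.644, 1.472, 0.643]
ft_force: [-0.6, 0.5, -0.4]
grip_width: 0.344
```

```bash
python3 look.py d1 scene 290 130 80 80 7
```

```text
61.6 [0.5281 0.0171 0.094 ] [[0.002, -0.734, 0.68], [-0.0, 0.68, 0.734], [-1.0, -0.002, 0.002]] [0.1 0.1 0.2] 0.35
```

View pics/d1.png

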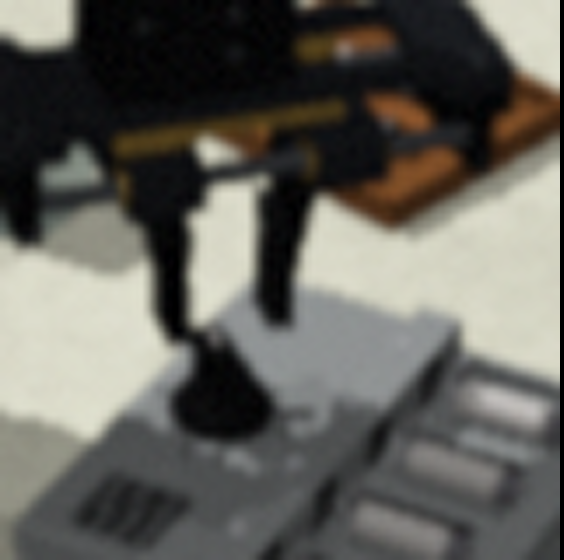

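Emit:
jog_arm --pt "0 0 0 1.5 0 0 3" --pt "0 0 0 1.5 0 0 3" --pt "0 0 0 0 0 0 3" --pt "0 0 0 0 0 0 1.6" --pt "0 0 0 0 0 0 1.0" --pt "0 0 0 0 0 0 0.8" --pt "0 0 0 0 0 0 0.8" --squeeze 8

```text
time: 62.48
position: [0.5276, 0.0176, 0.0627]
tool_rot: [-0.643, 1.472, 0.643]
ft_force: [3.5, 2.5, -1.9]
grip_width: 0.139
```

Emit:
jog_arm --pt "0 0 0 0 0 0.08 0.8" --pt "9 0 0 0 0 0 0.8" --pt "9 0 0 0 0 0 0.8" --pt "9 0 0 0 0 0 0.8" --pt "9 0 0 0 0 0 0.8" --pt "9 0 0 0 0 0 0.8"

```text
time: 63.22
position: [0.5292, 0.0184, 0.0628]
tool_rot: [-0.025, 1.567, 0.027]
ft_force: [7.0, 1.9, -5.3]
grip_width: 0.135
```

Emit:
jog_arm --pt "9 0 0 0 0 0 0.8" --pt "9 0 0 0 0 0 0.8" --pt "9 0 0 0 0 0 0.8" --pt "9 0 0 0 0 0 0.8" --pt "9 0 0 0 0 0 0.8" --pt "9 0 0 0 0 0 0.8" --pt "8 0 0 0 0 0 0.8" --pt "0 0 0 0 0 0 0.8" --pt "0 0 0 0 0 0 0.8"

```text
time: 64.35
position: [0.5309, 0.017, 0.0631]
tool_rot: [0.816, 1.407, -0.81]
ft_force: [9.8, 0.1, -7.4]
grip_width: 0.138
```

```bash
python3 mk.py dd .527 .017 137
```

```text
[0.5309 0.017  0.063 ] [[0.007, 0.865, 0.502], [0.0, 0.502, -0.865], [-1.0, 0.006, 0.004]]
shift to cell in tool cm: ty -0.34 tz -0.20 down 4.15 yaw of tool y 30.1
```

Emit:
jog_arm --pt "0 0 0 0 0.26 0.1 0.8" --pt "0 0 0 0 0 0 0.8" --pt "0 0 0 0 0 0 0.8"

```text
time: 64.78
position: [0.5311, 0.0171, 0.063]
tool_rot: [0.814, 1.411, -0.814]
ft_force: [3.4, -2.7, 0.5]
grip_width: 0.135
```

Emit:
jog_arm --pt "0 0 0 0 0 0 1.6" --pt "0 0 0 0 0 0 2.6" --pt "0 0 0 0 0 0 3" --pt "0 0 0 -3 0 0 3" --pt "0 0 0 -5 0 0 3" --pt "0 0 0 -3 0 0 3" --pt "0 0 0 0 -4 4 3" --pt "0 0 0 0 -4 4 3" --pt "0 0 0 0 -4 4 3" --pt "0 0 0 0 0 4 3"

```text
time: 66.03
position: [0.5043, -0.1837, 0.1723]
tool_rot: [0.815, 1.414, -0.819]
ft_force: [1.3, 1.5, 0.7]
grip_width: 0.342
```

Emit:
jog_arm --pt "0 0 0 0 0 5 3" --pt "0 0 0 0 0 4 3" --pt "0 0 0 0 0 0 3" --pt "0 0 0 0 0 0 3"

```text
time: 66.53
position: [0.5516, -0.2569, 0.1718]
tool_rot: [0.814, 1.416, -0.812]
ft_force: [-0.6, -0.2, -0.2]
grip_width: 0.34
```

```bash
python3 - <<'E'
from h import *
for n in ("top","scene"):
    im,_=get_image(n); cv2.imwrite(f"pics/fin_{n}.png",im[:,:,::-1])
    x0,y0,w=(255,155,70) if n=="top" else (285,120,110); k=8 if n=="top" else 5
    o=cv2.resize(im[y0:y0+w,x0:x0+w,::-1],None,fx=k,fy=k,interpolation=cv2.INTER_CUBIC)
    cv2.imwrite(f"pics/fin2_{n}.png",np.clip(o*1.3,0,255).astype(np.uint8))
E
```

```text
(no output)
```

View pics/fin2_top.png

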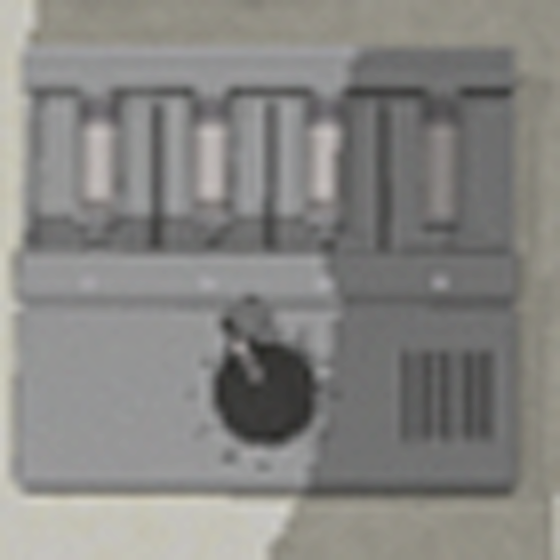

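View pics/fin2_scene.png

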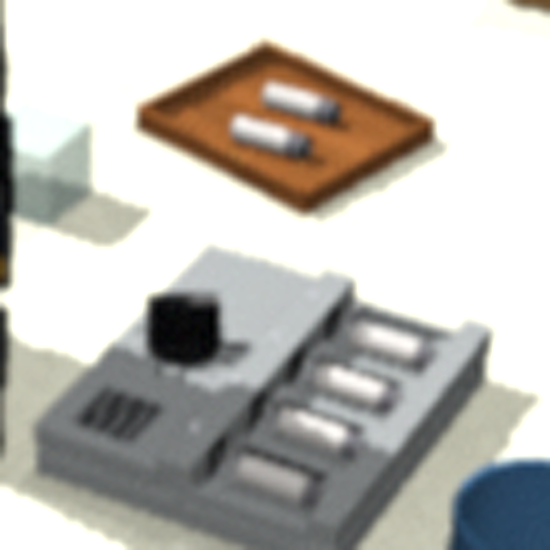

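View pics/fin_scene.png

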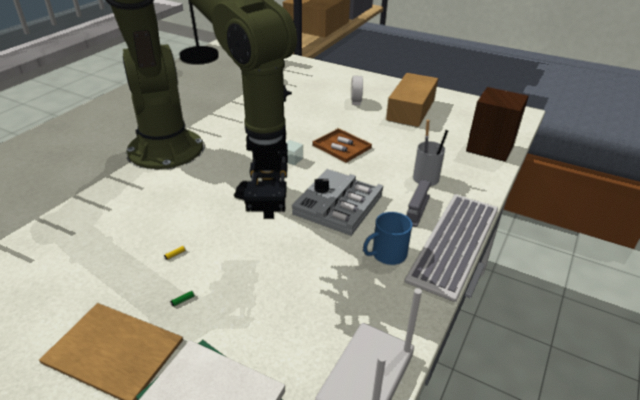

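```bash
python3 - <<'E'
from h import *
def go(fn):
    im=cv2.imread(fn); g=im.mean(2); q=proj("top",[[.5285,.017,.064]])[0]; 
    x0,y0=int(q[0])-9,int(q[1])-9
    print(fn,q.round(1),x0,y0); print(g[y0:y0+19,x0:x0+19].astype(int))
go("pics/fin_top.png"); go("pics/top0.png")
im=cv2.imread("pics/fin_top.png"); k=24; x0,y0=275,190
o=cv2.resize(im[y0:y0+24,x0:x0+24],None,fx=k,fy=k,interpolation=cv2.INTER_CUBIC); cv2.imwrite("pics/d3.png",np.clip(o*1.6,0,255).astype(np.uint8))
E
```

```text
pics/fin_top.png [287.3 202.3] 278 193
[[100  97 101  99  99  88  83  85  84  85  86  95  99  96  98  97  97  98
  100]
 [116 115 115 118 100  77  84  88  86  83  82 105 118 117 118 116 116 117
  114]
 [114 115 116 118  89  43  72  89  90  79  76 100 113 116 111 111 115 116
  100]
 [114 112 114 117 105  64  61  79  82  81  83  87 105 116  99 104 115 117
  100]
 [115 113 114 117 121  87  79  82  55  73  80  78  97 101  90 104 117 117
  102]
 [114 115 114 117 117  80 109 112  47  36  38  41  54  72  79  99 114 119
  102]
 [114 116 109 111 104  60  60  89  71  38  39  41  40  43  55  77 102 110
   93]
 [115 115  99  99  87  41  38  70  75  52  42  42  40  41  42  65  94  97
   85]
 [115 117 120 102  62  38  41  50  82  77  42  42  43  42  45  42  97 121
   99]
 [114 117 120  92  43  44  41  43  70  67  43  43  43  42  45  39  78  95
   86]
 [111 111 122  92  42  43  46  44  42  44  46  44  44  41  44  43  58  82
   82]
 [106 108 121  93  40  44  45  44  43  46  44  45  44  42  43  44  73  91
   77]
 [115 116 120  94  47  41  46  46  44  47  46  46  45  42  42  39  73  91
   88]
 [116 11
[... 1354 characters left out ...]
  40  69  65  38  38  38  38  39  32  64  91
   96]
 [ 95  96 106  83  36  36  34  55  87  76  37  38  39  42  38  35  64  97
   90]
 [104 104 108  85  41  34  59  78  61  36  37  38  38  41  37  35  60  95
  105]
 [102 104 107  90  50  41  85  81  44  37  38  42  43  39  39  35  67  97
  105]
 [103 105 102  95  70  67  72  42  37  38  39  42  40  38  34  52  88 105
  104]
 [104 100  94  99  93  83  64  33  33  39  40  39  39  38  44  86 107 104
  104]
 [104  95  96 105 107  98  73  44  34  32  34  36  43  57  79  99 105 104
  103]
 [104 105 104 104 105 104  96  83  70  69  68  70  76  92 107 105 105 103
  103]
 [103 102 104 104 100  87  93 109 109 110 111 110 109 106 106 104 104 103
  103]]
```

View pics/d3.png

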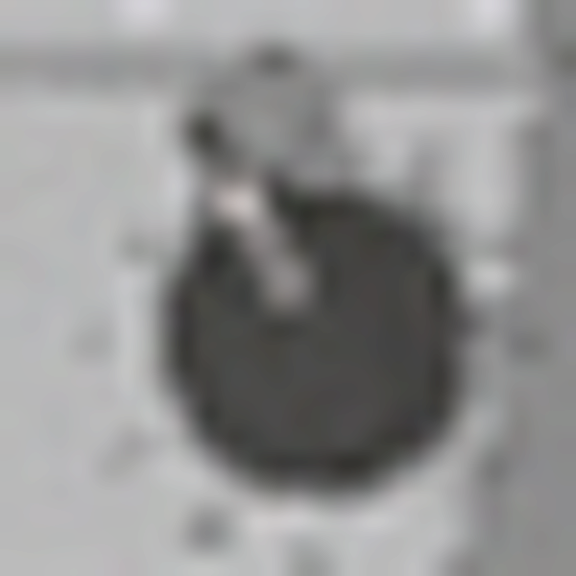

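The pointer line runs straight into the long mark in the top view, from about (287,202) through (284,198) to the mark at (283,195). That is about 150°. All four bays look alike, and both charged cells lie in the tray. Handing in.

```bash
python3 -c "
from bench import *
s=get_state(); print(s['time'],s['qd'].round(3)); print(close_job())"
```

```text
66.625 [-0.002 -0.008  0.002 -0.001  0.004 -0.003 -0.   ]
the job is handed in; nothing more can be done
None
```

I moved the two charged cells (bays 0 and 2) to the tray floor and loaded all four run-down cells, one in each bay, button end under the lip. Then I turned the dial clockwise from about 43° to about 150°. The job was handed in at about 66.6 s, with the arm clear of everything.

**Cells:** In the last depth readings all four loaded cells lay level, with tops about 32–34 mm above the desk. Their grey bands lined up at the lips, and both charged cells lay inside the tray. The green and yellow cells and the other desk items looked unmoved in the last picture.

**Dial:** The pointer line fitted from the top view gave about 150°, on the long mark, and the gripper's own heading when it let go was 30.1°, which agrees. A first rough reading by eye gave about 143°, but the finer fit did not bear it out.

**Disagreements on the way:**
- The two cameras differed by up to 4 mm on object positions, so I set the final bay positions by contact force.
- While I was turning the dial, the side force rose to about 10 N, because my estimate of its centre was about 3 mm off. I eased that off before letting go.

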